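# Clear the cup warmer and set the cups on it

### The arm

A 6-joint arm with a two-finger parallel gripper is mounted at the origin on the work surface. World frame = base frame: x ahead of the robot, y to its left, z up, the work surface at z = 0. Lengths are in m, angles in degrees, forces in N, time in s.
With the tool pointing down it reaches from about 0.35 to 0.875 m from the base axis. Payload 4.2 kg.
Tool frame: the origin (TCP) lies between the finger pads; the fingertips stand 8 mm ahead of it and the grasp point (between the pads) lies 11 mm behind it; x points along the fingers, y is the direction in which the jaws open and shut, and the axes are right-handed (so a half turn about x gives the same grasp; the last joint's range is limited). The gripper opens to 87 mm and grips with 3 to 60 N. Pads are 19 mm wide; open, the fingers measure 117 mm over their backs; the gripper's body (75 mm by 190 mm) begins 51 mm behind the grasp point.
Start: joints at [-62.189, 22.042, 0.453, 0, -68.411, -14.817], TCP at [0.141, -0.609, 0.231] pointing down, gripper open.
Joint ranges: [-179.83, 179.83], [-69.29, 118.12], [-61.27, 80.66], [-181.25, 117.63], [-171.15, -9.14], [-177.46, 177.46]. Speed limits (degrees/s): [159.86, 159.86, 180, 180, 180, 180].

### API

Orientations are given as a 3x3 rotation matrix whose columns are the frame's x, y, z axes.
In Python, from station import r gives the robot as it stands. The module is installed in compiled form; this text tells all that it offers.
- The arm moves only by the tool move_arm, never from a script. Its argument "increments" is one flat list of numbers, 7 for each row, row after row: the turn, a rotation vector about the tool's x, y, z in degrees, then the shift along the tool's x, y, z in m, then the finger opening in m, from 0 to 0.087. A call has 1 to 12 rows; each row is the pose to reach, as a shift and turn from the pose commanded when the call began, along the tool's axes at that moment; what a row does not reach only later rows make up. A row lasts 1/12 s, in which the tool goes at most 41.7 mm and 7.16 degrees, less where a joint would pass 70% of its speed; a pose out of reach is approached as far as the arm can. A call with a gripper value outside its range is refused whole. The fingers move at their own pace and stop on an object; the grip force is fixed at half the most. Time passes only in rows, so rows that repeat a pose let the fingers close. It gives the time, the measured TCP pose, the force and the opening at its end, in the units of the state.
- r.sense(): the state, without advancing time (a new reading comes with each control period).
- r.capture(name): name is "scene" or "side" or "wrist"; returns the picture (420x560x3 uint8, red, green, blue); there is no depth.
- r.calibration(name): a dict with "fx", "fy", "cx", "cy" (pixels), "rvec" (rotation vector, rad) and "tvec" (3), from world to camera coordinates, as OpenCV has them; the wrist camera has in their place "tool_from_camera" (4x4, takes a point from camera to tool coordinates, whose origin is the TCP and whose axes are the tool frame's). Camera axes: x right, y down, z forward; pixel columns grow to the right and rows downward; lengths in m; the calibration is good to about 2 mm. A picture is of the moment at which its call begins: read the wrist's pose just before it. calibration takes no time and is no camera call.
- r.finish_job(): hands the job in, once; it reports no verdict.
The state is a dict: "time_s": time; "joints": joint angles; "joint_velocities": joint speeds; "effort": joint torques, N m; "tcp_pos": TCP position; "ee_rot": TCP orientation; "wrist_force": force on the tool from outside, world axes, zero at the start; "moment": the same for the moment, N m; "gripper_width": opening from 0.0 (shut) to 1.0 (fully open).
Only numpy, scipy, OpenCV 4.12 (cv2) and the standard library are available. Lean on these libraries where they do the work, as an engineer would, in place of code of your own. Each camera call takes 0.05 s, during which the arm holds its last target.

### The job

Spilled lumps of rock sugar lie on the cup warmer's plate: flip the warmer's toggle switch off first, then slide the scraper along its T-track to the open end, lift it off, and with it wipe every lump off the plate into the crumb trough, never handling the lumps on the plate with the fingers. Slide the scraper back into its track until its whole sole is under the lips, and stand every blue cup upright on the cleared plate. Last of all flip the toggle back on; leave the other things on the counter where they are.

Things in the scene. Friction and masses are not known exactly. Their poses are not given: they have to be found in the camera images.
- warmer: Electric cup warmer, fixed. Origin on the counter (z 0) under the middle of its flat steel plate; at yaw 0 its x points away from the robot, y to the left. Plate: x -75..75, y -120..120 mm, top 40 mm high. Lips 6 mm thick, 48 mm high, along its front (-x) and left (+y) sides; behind it (+x) a black control block, x 75..135, y -195..126 mm, 54 mm high. The right (-y) plate edge is open.
- plate_mid (a point): middle of the plate's top surface, 40 mm above the counter
- trough_mid (a point): middle of the floor of the crumb trough beside the plate's open edge, at (0, -154.5, 4) mm in the warmer's frame; inside, the trough spans x -75..75, y -189..-120 mm, its outer (-y) wall is 6 mm thick and 40 mm high; lumps pushed over the open edge drop into it
- toggle_pivot (a point): pivot of the toggle switch's bat, on top of the control block, at (105, 0, 54) mm in the warmer's frame
- toggle_tip (a point): middle of the round end of the steel bat, 36 mm from the pivot; the bat is 7 mm thick at its root, 10 mm at its end and stands up from the block
- toggle (a joint): bat angle, rad: 0 = off (leaning 0.4 rad to the warmer's +y side), 0.8 = on (leaning 0.4 rad to its -y side), 0.4 = centre (upright). An over-centre spring snaps it to whichever side of the centre it is on; it takes about 3 N sideways at its end to move it. It starts on.
- track: Aluminium T-track, fixed. Origin on the counter; x runs along the channel. Floor plate x -112..116, y -35..35 mm, top 4 mm high. From x = -12 to 116 mm side walls (inner faces y = +-25 mm) carry two lips (15 to 20 mm high, inner edges y = +-14 mm) that hold the scraper's sole down; a stop closes the channel at x = 110 mm. The end x = -112..-12 mm is the open bay: bare floor, no lips.
- track_bay (a point): middle of the open bay on its floor, at (-66, 0, 4) mm in the track's frame; a scraper centred here is clear of the lips. Two 12 mm high guides, x = -32..-12 mm, flare from the side walls (y = +-25) to about y = +-29 mm to lead the sole in
- scraper: Scraper block, 0.12 kg, upside-down T in section. Origin at the middle of its underside. Grey sole 84 mm (its x) by 40 mm (its y), 8 mm thick; on it an upright bamboo handle, 60 mm (x) by 16 mm (y), from 8 to 70 mm high. It starts in the track, under the lips, with its x along the track's x, 45 to 64 mm from the track's origin towards the stop.
- scraper_grip (a point): middle of the handle where it is best gripped (across its 16 mm), 52 mm above the underside
- lump1: Lump of rock sugar, 21 x 17 mm and 12 mm high, 11 g; origin at the middle of its underside. Four to six of the six lumps are present, lying on the plate at least 5 mm inside its lips and in the 160 mm nearest its open edge; None if absent.
- lump2: Lump of rock sugar, 21 x 17 mm and 12 mm high, 11 g; origin at the middle of its underside. Four to six of the six lumps are present, lying on the plate at least 5 mm inside its lips and in the 160 mm nearest its open edge; None if absent.
- lump3: Lump of rock sugar, 21 x 17 mm and 12 mm high, 11 g; origin at the middle of its underside. Four to six of the six lumps are present, lying on the plate at least 5 mm inside its lips and in the 160 mm nearest its open edge; None if absent.
- lump4: Lump of rock sugar, 21 x 17 mm and 12 mm high, 11 g; origin at the middle of its underside. Four to six of the six lumps are present, lying on the plate at least 5 mm inside its lips and in the 160 mm nearest its open edge; None if absent.
- lump5: Lump of rock sugar, 21 x 17 mm and 12 mm high, 11 g; origin at the middle of its underside. Four to six of the six lumps are present, lying on the plate at least 5 mm inside its lips and in the 160 mm nearest its open edge; None if absent.
- lump6: Lump of rock sugar, 21 x 17 mm and 12 mm high, 11 g; origin at the middle of its underside. Four to six of the six lumps are present, lying on the plate at least 5 mm inside its lips and in the 160 mm nearest its open edge; None if absent.
- cup_a: Cobalt-blue ceramic cup without handle, 58 mm high, 60 mm across its rim and narrower at its foot, wall 4 mm, 0.16 kg; origin at the middle of its underside. Starts upright on the counter to the right of the warmer. Two or three cups are present; None if absent.
- cup_b: Cobalt-blue ceramic cup without handle, 58 mm high, 60 mm across its rim and narrower at its foot, wall 4 mm, 0.16 kg; origin at the middle of its underside. Starts upright on the counter to the right of the warmer. Two or three cups are present; None if absent.
- cup_c: Cobalt-blue ceramic cup without handle, 58 mm high, 60 mm across its rim and narrower at its foot, wall 4 mm, 0.16 kg; origin at the middle of its underside. Starts upright on the counter to the right of the warmer. Two or three cups are present; None if absent.
- cezve: Bystander, loose: stainless cezve, 76 mm wide, 70 mm high, with a wooden handle up to 90 mm high; origin at its underside (of the spoon, its middle).
- canister: Bystander, loose: closed white plastic canister, 94 mm wide, 130 mm high; origin at its underside (of the spoon, its middle).
- jar: Bystander, loose: small closed amber jar, 48 mm wide, 65 mm high; origin at its underside (of the spoon, its middle).
- spoon: Bystander, loose: steel spoon 140 mm long, lying in front of the warmer; origin at its underside (of the spoon, its middle).
- pestle: Bystander, loose: marble pestle standing on its end, 40 mm wide, 78 mm high; origin at its underside (of the spoon, its middle).
Not all that is in view belongs to the job. What is shaped like the scraper but green or pink is not meant.

How it is judged (in metres and radians):
On the way, in this order (a step that is already met when the one before it is completed fails the run):
1. the toggle is switched off (value of joint toggle below 0.15 rad), for 0.2 s.
2. the scraper is slid out of its track and lifted off, with the toggle off (value of joint toggle below 0.15 rad and z of scraper in the frame of track above 0.03 m), for 0.1 s.
3. every lump lies in the crumb trough, with the toggle still off (value of joint toggle below 0.15 rad and x of lump1 in the frame of warmer between -0.08 and 0.08 m and y of lump1 in the frame of warmer between -0.198 and -0.112 m and z of each of lump1, lump2, lump3, lump4, lump5, lump6 in the frame of warmer below 0.038 m and x of lump2 in the frame of warmer between -0.08 and 0.08 m and y of lump2 in the frame of warmer between -0.198 and -0.112 m and x of lump3 in the frame of warmer between -0.08 and 0.08 m and y of lump3 in the frame of warmer between -0.198 and -0.112 m and x of lump4 in the frame of warmer between -0.08 and 0.08 m and y of lump4 in the frame of warmer between -0.198 and -0.112 m and x of lump5 in the frame of warmer between -0.08 and 0.08 m and y of lump5 in the frame of warmer between -0.198 and -0.112 m and x of lump6 in the frame of warmer between -0.08 and 0.08 m and y of lump6 in the frame of warmer between -0.198 and -0.112 m), for 0.2 s.
4. every cup stands upright on the plate and the scraper is back under the lips of its track, all let go, with the toggle still off (all of step 3 and x of cup_a in the frame of warmer between -0.065 and 0.065 m and y of cup_a in the frame of warmer between -0.105 and 0.11 m and z of cup_a in the frame of warmer between 0.035 and 0.046 m and angle between each of cup_a, cup_b, cup_c, scraper's own z axis and vertical below 0.1 rad and linear speed of each of cup_a, cup_b, cup_c, scraper below 0.02 m/s and x of cup_b in the frame of warmer between -0.065 and 0.065 m and y of cup_b in the frame of warmer between -0.105 and 0.11 m and z of cup_b in the frame of warmer between 0.035 and 0.046 m and x of cup_c in the frame of warmer between -0.065 and 0.065 m and y of cup_c in the frame of warmer between -0.105 and 0.11 m and z of cup_c in the frame of warmer between 0.035 and 0.046 m and x of scraper in the frame of track between 0.028 and 0.075 m and y of scraper in the frame of track between -0.008 and 0.008 m and z of scraper in the frame of track below 0.01 m and contact force between the fingers and cup_a below 0.2 N and contact force between the fingers and cup_b below 0.2 N and contact force between the fingers and cup_c below 0.2 N and contact force between the fingers and scraper below 0.2 N), for 0.2 s.
At the end, for the whole second after the job is handed in: Toggle on (above 0.65 rad); every lump in the crumb trough; every cup upright (0.1 rad), at rest on the plate, its centre 10 mm inside the sides and 15 mm inside the open edge; scraper at rest in its track, its whole sole under the lips (centre past 28 mm); all let go (value of joint toggle above 0.65 rad and x of lump1 in the frame of warmer between -0.08 and 0.08 m and y of lump1 in the frame of warmer between -0.198 and -0.112 m and z of each of lump1, lump2, lump3, lump4, lump5, lump6 in the frame of warmer below 0.038 m and x of lump2 in the frame of warmer between -0.08 and 0.08 m and y of lump2 in the frame of warmer between -0.198 and -0.112 m and x of lump3 in the frame of warmer between -0.08 and 0.08 m and y of lump3 in the frame of warmer between -0.198 and -0.112 m and x of lump4 in the frame of warmer between -0.08 and 0.08 m and y of lump4 in the frame of warmer between -0.198 and -0.112 m and x of lump5 in the frame of warmer between -0.08 and 0.08 m and y of lump5 in the frame of warmer between -0.198 and -0.112 m and x of lump6 in the frame of warmer between -0.08 and 0.08 m and y of lump6 in the frame of warmer between -0.198 and -0.112 m and x of cup_a in the frame of warmer between -0.065 and 0.065 m and y of cup_a in the frame of warmer between -0.105 and 0.11 m and z of cup_a in the frame of warmer between 0.035 and 0.046 m and angle between each of cup_a, cup_b, cup_c, scraper's own z axis and vertical below 0.1 rad and linear speed of each of cup_a, cup_b, cup_c, scraper below 0.02 m/s and x of cup_b in the frame of warmer between -0.065 and 0.065 m and y of cup_b in the frame of warmer between -0.105 and 0.11 m and z of cup_b in the frame of warmer between 0.035 and 0.046 m and x of cup_c in the frame of warmer between -0.065 and 0.065 m and y of cup_c in the frame of warmer between -0.105 and 0.11 m and z of cup_c in the frame of warmer between 0.035 and 0.046 m and x of scraper in the frame of track between 0.028 and 0.075 m and y of scraper in the frame of track between -0.008 and 0.008 m and z of scraper in the frame of track below 0.01 m and contact force between the fingers and cup_a below 0.2 N and contact force between the fingers and cup_b below 0.2 N and contact force between the fingers and cup_c below 0.2 N and contact force between the fingers and scraper below 0.2 N); the robot touches nothing.
It fails at once if a bystander is moved more than 40 mm (distance of any of cezve, canister, jar, spoon, pestle from where it was at the start of the episode above 0.04 m).
It fails at once if the fingers handle a lump (more than 1 N) that is on or above the plate ((contact force between the fingers and lump1 above 1 N and x of lump1 in the frame of warmer between -0.075 and 0.075 m and y of lump1 in the frame of warmer between -0.115 and 0.12 m and z of lump1 in the frame of warmer above 0.038 m) or (contact force between the fingers and lump2 above 1 N and x of lump2 in the frame of warmer between -0.075 and 0.075 m and y of lump2 in the frame of warmer between -0.115 and 0.12 m and z of lump2 in the frame of warmer above 0.038 m) or (contact force between the fingers and lump3 above 1 N and x of lump3 in the frame of warmer between -0.075 and 0.075 m and y of lump3 in the frame of warmer between -0.115 and 0.12 m and z of lump3 in the frame of warmer above 0.038 m) or (contact force between the fingers and lump4 above 1 N and x of lump4 in the frame of warmer between -0.075 and 0.075 m and y of lump4 in the frame of warmer between -0.115 and 0.12 m and z of lump4 in the frame of warmer above 0.038 m) or (contact force between the fingers and lump5 above 1 N and x of lump5 in the frame of warmer between -0.075 and 0.075 m and y of lump5 in the frame of warmer between -0.115 and 0.12 m and z of lump5 in the frame of warmer above 0.038 m) or (contact force between the fingers and lump6 above 1 N and x of lump6 in the frame of warmer between -0.075 and 0.075 m and y of lump6 in the frame of warmer between -0.115 and 0.12 m and z of lump6 in the frame of warmer above 0.038 m)).
Of lump1, lump2, lump3, lump4, lump5, lump6 only 4 to 6 are there at a start; the rules pass over those that are not, and their reading is None.
Of cup_a, cup_b, cup_c only 2 to 3 are there at a start; the rules pass over those that are not, and their reading is None.
At some moment in a run one of cup_a, cup_b, cup_c may be knocked a few centimetres aside while the robot is not near it.
Once in a run the grip may slacken for a moment while it holds something.
It also fails if it takes over 210 s, if anything falls off the work surface, if the arm or the gripper's body presses on something with over 40 N, if the wrist force passes 120 N, or if a joint passes its speed limit or range.

## Working session

There is one attempt and no reset: what is moved stays moved. The work goes in short steps, Python scripts to look and compute and a tool call to move; the robot and the scene stay as the last step left them, time stands still between calls to the robot, and variables do not carry over. Pictures are saved under pics/ and viewed, and the job is handed in when it is done.

Besides the shell and the picture viewer there is one more tool, called after ">>>" by a JSON object that holds its "method" and its "body". move_arm: Moves the arm, as the interface text tells. Its arguments: {"type":"object","properties":{"increments":{"type":"array","items":{"type":"number"}}},"required":["increments"]}

```bash
mkdir -p pics
cat > h.py <<'E'
import numpy as np, cv2
from station import r
def cam(name):
    c=r.calibration(name)
    K=np.array([[c['fx'],0,c['cx']],[0,c['fy'],c['cy']],[0,0,1.]])
    if 'rvec' in c:
        R=cv2.Rodrigues(np.array(c['rvec'],float))[0]; t=np.array(c['tvec'],float).reshape(3)
    else:
        s=r.sense(); T=np.eye(4); T[:3,:3]=np.array(s['ee_rot']); T[:3,3]=s['tcp_pos']
        M=np.linalg.inv(T@np.array(c['tool_from_camera'])); R=M[:3,:3]; t=M[:3,3]
    return K,R,t
def proj(C,P):
    K,R,t=C; P=np.atleast_2d(P); q=(K@(R@P.T+t[:,None])).T; return q[:,:2]/q[:,2:]
def ray(C,uv,z):
    K,R,t=C; d=R.T@np.linalg.inv(K)@np.array([uv[0],uv[1],1.]); o=-R.T@t
    return o+d*(z-o[2])/d[2]
def snap(name,fn,scale=1,crop=None):
    C=cam(name); im=r.capture(name); b=cv2.cvtColor(im,cv2.COLOR_RGB2BGR)
    np.savez('pics/'+fn+'.npz',K=C[0],R=C[1],t=C[2],im=im)
    cv2.imwrite('pics/'+fn+'.png',b); return C,im
def load(fn):
    d=np.load('pics/'+fn+'.npz'); return (d['K'],d['R'],d['t']),d['im']
def crop(fn,x0,y0,x1,y1,s):
    im=load(fn)[1]; b=cv2.cvtColor(im[y0:y1,x0:x1],cv2.COLOR_RGB2BGR)
    cv2.imwrite(f'pics/{fn}_c{x0}_{y0}.png',cv2.resize(b,None,fx=s,fy=s,interpolation=cv2.INTER_CUBIC))
E
python3 - <<'E'
from h import *
for n in ['scene','side','wrist']: 
    C,_=snap(n,n+'0'); print(n,-C[1].T@C[2],C[1][2],C[0][0,0])
s=r.sense(); print({k:(np.round(v,3).tolist()) for k,v in s.items()})
E
```

```text
scene [ 0.94459315 -0.47695678  1.26777247] [-0.34716472  0.36897184 -0.86216961] 481.7189945444743
side [-0.4017092   0.87016576  0.81203353] [ 0.60919868 -0.614047   -0.50181995] 403.31298435819554
wrist [ 0.07425107 -0.62467137  0.38341437] [ 0.24400498  0.05787059 -0.96804575] 362.0659741624441
{'time_s': 0.15, 'joints': [-62.189, 22.079, 0.399, -0.019, -68.412, -14.814], 'joint_velocities': [0.012, -0.097, 0.224, 0.128, 0.084, 0.01], 'effort': [0.0, -39.105, 18.759, 4.222, 0.012, -0.0], 'tcp_pos': [0.14, -0.609, 0.23], 'ee_rot': [[-0.0, -0.225, 0.974], [0.002, 0.974, 0.225], [-1.0, 0.002, -0.0]], 'wrist_force': [0.491, -0.167, -0.097], 'moment': [-0.004, 0.022, -0.023], 'gripper_width': 1.005}
```

View pics/scene0.png

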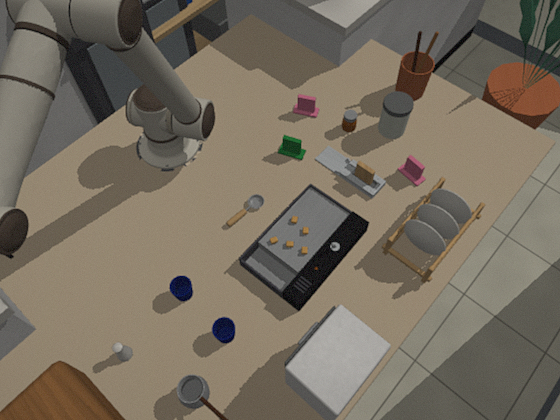

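View pics/side0.png

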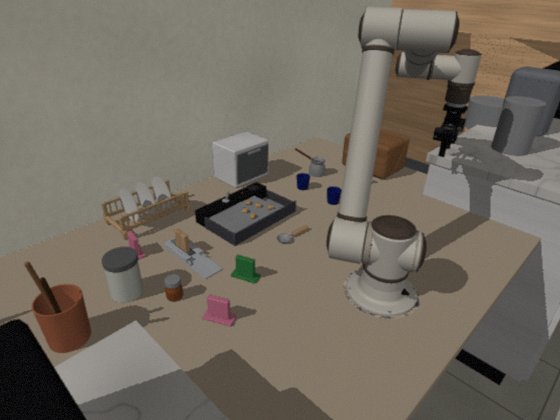

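View pics/wrist0.png

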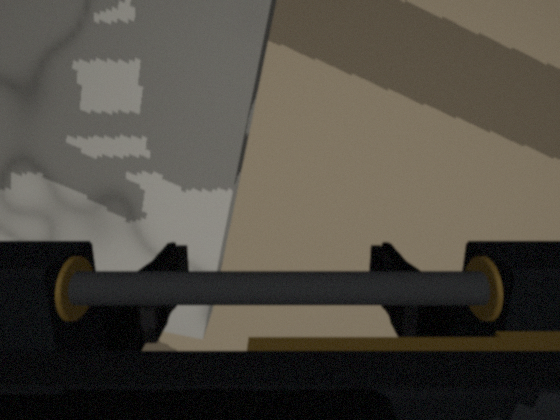

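Run:
```python
from h import *
crop('scene0',230,170,380,320,5)
crop('scene0',300,130,440,200,5)
crop('scene0',150,260,260,360,5)
C,_=load('scene0'); 
for uv in [(181,288),(224,330),(300,240),(350,170)]: print(uv,ray(C,uv,0))
```

```text
(181, 288) [ 0.40404673 -0.31364953  0.        ]
(224, 330) [ 0.57746913 -0.31704226  0.        ]
(300, 240) [0.55509345 0.01850858 0.        ]
(350, 170) [0.51249685 0.31224356 0.        ]
```

View pics/scene0_c230_170.png

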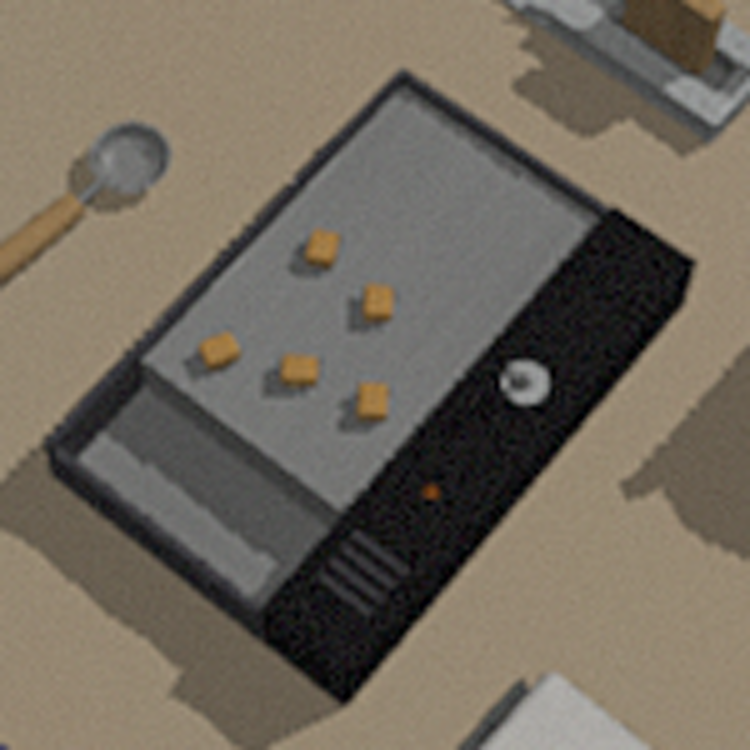

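View pics/scene0_c300_130.png

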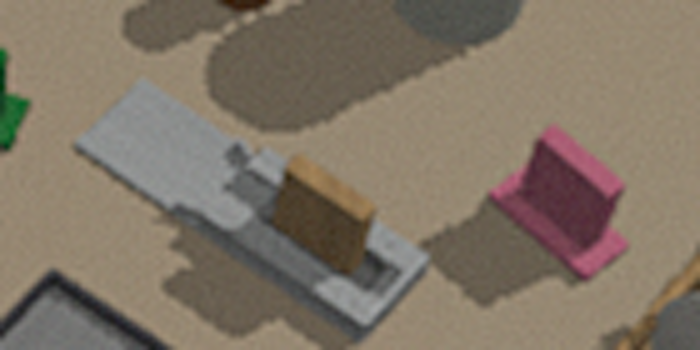

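View pics/scene0_c150_260.png

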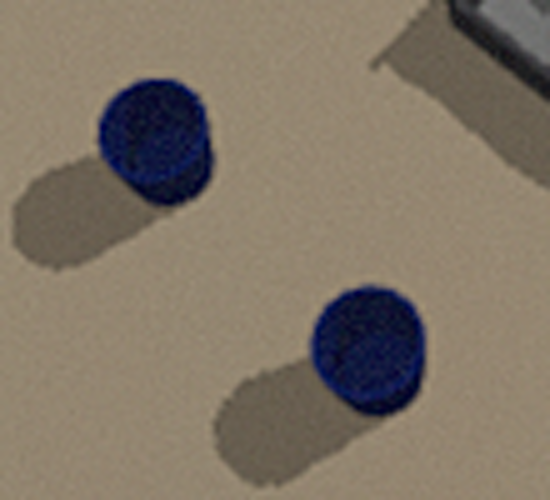

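```bash
cat > fit.py <<'E'
from h import *
from scipy.optimize import least_squares
def pose(p,P):
    c,s=np.cos(p[2]),np.sin(p[2]); P=np.atleast_2d(P).astype(float)
    return np.c_[p[0]+c*P[:,0]-s*P[:,1],p[1]+s*P[:,0]+c*P[:,1],P[:,2]]
def fit(C,P,uv,p0):
    f=lambda p:(proj(C,pose(p,P))-uv).ravel()
    s=least_squares(f,p0,loss='soft_l1'); return s.x,f(s.x).reshape(-1,2)
def overlay(fn,curves,x0,y0,x1,y1,s,out):
    C,im=load(fn); b=cv2.cvtColor(im[y0:y1,x0:x1],cv2.COLOR_RGB2BGR); b=cv2.resize(b,None,fx=s,fy=s,interpolation=cv2.INTER_CUBIC)
    for P,col in curves:
        q=proj(C,P); q=((q-[x0,y0]+.5)*s-.5)
        cv2.polylines(b,[np.round(q).astype(int)],False,col,1)
    cv2.imwrite('pics/'+out+'.png',b)
def box(p,x0,x1,y0,y1,z): 
    return pose(p,[[x0,y0,z],[x1,y0,z],[x1,y1,z],[x0,y1,z],[x0,y0,z]])
E
python3 - <<'E'
from fit import *
C,_=load('scene0')
P=np.array([[135,126,54],[75,126,54],[-81,126,48],[-75,-120,40],[75,-120,40],[75,-195,54]])/1e3
uv=np.array([[693,263],[612,208],[403,72],[143,362],[342,512],[265,632]])/5+[230,170]-.4
p,e=fit(C,P,uv,[.53,.05,0]); print(p,np.degrees(p[2]));print(e.round(2))
# track: crop at (300,130)
PT=np.array([[-112,35,4],[-112,-35,4],[116,-35,20],[116,35,20]])/1e3
uvT=np.array([[143,80],[76,146],[363,330],[429,260]])/5+[300,130]-.4
best=None
for y0 in (0,1.57,3.14,-1.57):
    q,e=fit(C,PT,uvT,[.5,.3,y0])
    if best is None or abs(e).sum()<abs(best[1]).sum(): best=(q,e)
q,e=best
print(q,np.degrees(q[2]));print(e.round(2))
np.savez('poses.npz',w=p,t=q)
g=(0,255,0);rd=(0,0,255)
mm=.001
W=[(box(p,-.075,.075,-.12,.12,.04),g),(box(p,.075,.135,-.195,.126,.054),rd),(box(p,-.081,.075,-.195,.126,.048),rd),(pose(p,[[.105,0,.054],[.105,-.036*np.sin(.4),.054+.036*np.cos(.4)]]),(255,0,255))]
T=[(box(q,-.112,.116,-.035,.035,.004),g),(box(q,-.012,.116,-.014,.014,.02),rd),(box(q,-.012,.116,-.031,.031,.02),rd)]
overlay('scene0',W+T,230,130,390,320,4,'ov_scene')
overlay('side0',W+T,150,170,310,290,5,'ov_side')
E
```

```text
[0.55345453 0.04007556 0.03767921] 2.1588597783504837
[[ 1.18  0.21]
 [ 0.18 -0.32]
 [-0.6  -0.51]
 [-0.5   0.6 ]
 [ 1.13  1.99]
 [-1.06 -3.58]]
[ 0.51241333  0.30408746 -0.00559592] -0.32062237876272426
[[-0.04 -0.05]
 [-0.42 -0.29]
 [ 0.    0.35]
 [ 0.45 -0.07]]
```

View pics/ov_scene.png

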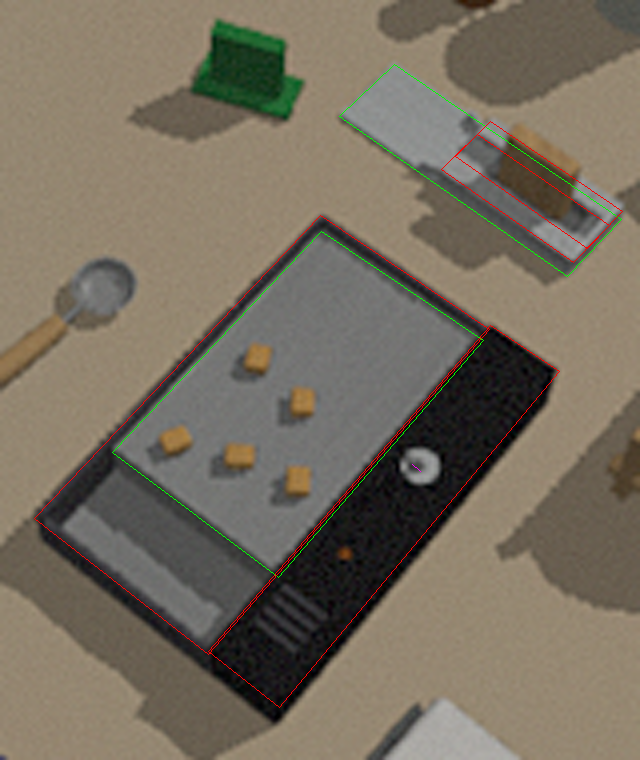

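View pics/ov_side.png

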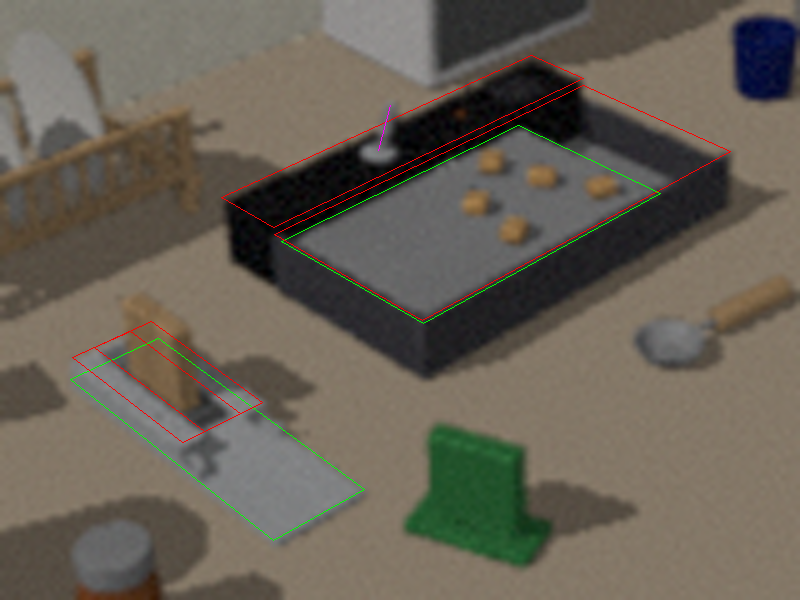

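```bash
cat >> h.py <<'E'
from scipy.spatial.transform import Rotation as Ro
def goal(x,y,z,yaw=0.):
    """increments (rotvec deg tool, shift m tool) from measured pose to target down pose, yaw deg"""
    s=r.sense(); R0=np.array(s['ee_rot']); p0=np.array(s['tcp_pos'])
    Rt=Ro.from_euler('z',yaw,degrees=True).as_matrix()@np.array([[0,0,1],[0,1,0],[-1,0,0.]])
    rv=Ro.from_matrix(R0.T@Rt).as_rotvec(degrees=True); sh=R0.T@(np.array([x,y,z])-p0)
    print('rot',rv.round(2),'shift',sh.round(4)); return rv,sh
def st():
    s=r.sense(); R=np.array(s['ee_rot']); print('t',round(s['time_s'],2),'tcp',np.round(s['tcp_pos'],4),'yaw',round(np.degrees(np.arctan2(-R[0,1],R[1,1])),2),'tilt',np.round(R[:2,0],4),'F',np.round(s['wrist_force'],2),'w',round(s['gripper_width']*87,1))
E
python3 - <<'E'
from fit import *
C,_=load('scene0'); p=np.load('poses.npz')['w'];q=np.load('poses.npz')['t']
def inv(p,P): 
    c,s=np.cos(p[2]),np.sin(p[2]); d=np.array(P)[:2]-p[:2]; return np.array([c*d[0]+s*d[1],-s*d[0]+c*d[1]])*1e3
for u in [(323,248),(377,303),(219,351),(299,371),(373,402)]:
    w=ray(C,np.array(u)/5+[230,170]-.4,.047); print('lump',w.round(4),inv(p,w).round(1))
# scraper handle top corners (crop 300,130): z=.074
for u in [(298,155),(374,212),(289,163),(362,220)]:
    w=ray(C,np.array(u)/5+[300,130]-.4,.074); print('handle',w.round(4),inv(q,w).round(1))
for n,u in [('canister',(397,97)),('cupA',(181,287)),('cupB',(224,329))]:
    print(n,ray(C,u,.13 if n=='canister' else .058))
print(pose(p,[.105,-.014,.087]),pose(q,[.055,0,.05]))
goal(.45,.05,.30)
E
```

```text
lump [0.5133 0.0398 0.047 ] [-40.1   1.3]
lump [0.5599 0.0332 0.047 ] [ 6.2 -7.1]
lump [ 0.5129 -0.0491  0.047 ] [-43.9 -87.6]
lump [ 0.555  -0.0286  0.047 ] [ -1.1 -68.7]
lump [ 0.5985 -0.0157  0.047 ] [ 42.9 -57.4]
handle [0.5374 0.312  0.074 ] [25.   8.1]
handle [0.5968 0.3085 0.074 ] [84.4  4.9]
handle [0.537  0.3037 0.074 ] [24.5 -0.3]
handle [0.5949 0.2991 0.074 ] [82.5 -4.5]
canister [0.49698802 0.54957042 0.13      ]
cupA [ 0.42668563 -0.31922742  0.058     ]
cupB [ 0.59244573 -0.32255524  0.058     ]
[[0.65890739 0.03004088 0.087     ]] [[0.56741247 0.30377968 0.05      ]]
rot [12.99 -0.02 -0.09] shift [-0.0694  0.5723  0.4497]
```

>>> {"method": "move_arm", "body": {"increments": [13,0,0,-0.07,0.572,0.45,0.087,13,0,0,-0.07,0.572,0.45,0.087,13,0,0,-0.07,0.572,0.45,0.087,13,0,0,-0.07,0.572,0.45,0.087,13,0,0,-0.07,0.572,0.45,0.087,13,0,0,-0.07,0.572,0.45,0.087,13,0,0,-0.07,0.572,0.45,0.087,13,0,0,-0.07,0.572,0.45,0.087,13,0,0,-0.07,0.572,0.45,0.087,13,0,0,-0.07,0.572,0.45,0.087,13,0,0,-0.07,0.572,0.45,0.087,13,0,0,-0.07,0.572,0.45,0.087]}}

```text
time_s: 1.15
tcp_pos: [0.3525, -0.1566, 0.2788]
ee_rot: [[0.001, 0.0, 1.0], [0.0, 1.0, -0.0], [-1.0, 0.0, 0.001]]
wrist_force: [1.8, -0.6, -0.0]
gripper_width: 1.001
```

Run:
```python
from h import *
st(); goal(.45,.05,.30)
```

```text
t 1.15 tcp [ 0.3525 -0.1566  0.2788] yaw -0.01 tilt [0.0009 0.0001] F [ 1.77 -0.56 -0.04] w 87.1
rot [-0.01  0.05 -0.01] shift [-0.0211  0.2067  0.0975]
```

>>> {"method": "move_arm", "body": {"increments": [0,0,0,-0.021,0.207,0.098,0.087,0,0,0,-0.021,0.207,0.098,0.087,0,0,0,-0.021,0.207,0.098,0.087,0,0,0,-0.021,0.207,0.098,0.087,0,0,0,-0.021,0.207,0.098,0.087,0,0,0,-0.021,0.207,0.098,0.087,0,0,0,-0.021,0.207,0.098,0.087,0,0,0,-0.021,0.207,0.098,0.0,0,0,0,-0.021,0.207,0.098,0.0]}}

```text
time_s: 1.9
tcp_pos: [0.4499, 0.0481, 0.299]
ee_rot: [[-0.001, -0.0, 1.0], [-0.0, 1.0, 0.0], [-1.0, -0.0, -0.001]]
wrist_force: [-0.9, 0.1, 0.3]
gripper_width: 0.919
```

Run:
```python
from h import *
st(); snap('wrist','wrist1'); snap('scene','scene1')
crop('wrist1',0,0,560,420,1.4)
```

```text
t 1.9 tcp [0.4499 0.0481 0.299 ] yaw 0.0 tilt [-0.0012 -0.0004] F [-0.95  0.08  0.32] w 79.9
```

View pics/wrist1_c0_0.png

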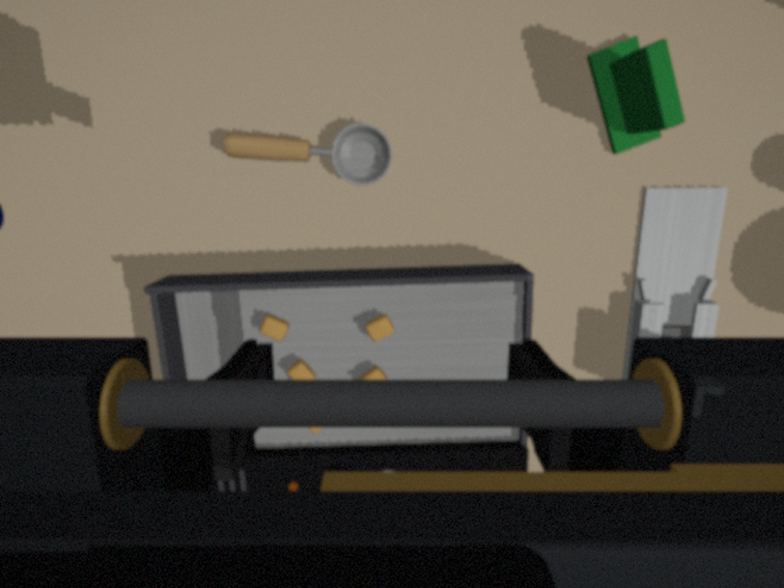

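View pics/scene1.png

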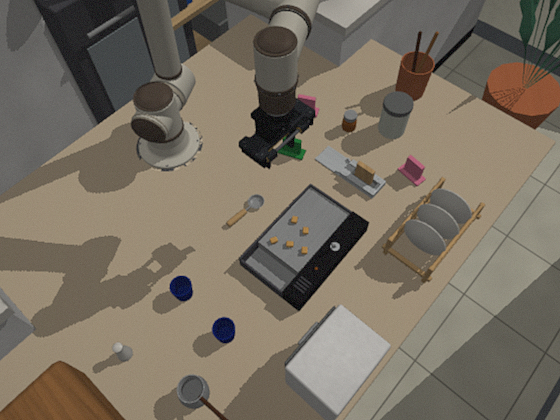

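Run:
```python
from fit import *
d=np.load('poses.npz');p=d['w'];q=d['t']
g=(0,255,0);rd=(0,0,255)
W=[(box(p,-.075,.075,-.12,.12,.04),g),(box(p,-.081,.075,-.12,.126,.048),rd)]
T=[(box(q,-.112,.116,-.035,.035,.004),g),(box(q,-.012,.116,-.014,.014,.02),rd)]
overlay('wrist1',W+T,0,120,560,420,1.4,'ov_w1')
```

```text
(no output)
```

View pics/ov_w1.png

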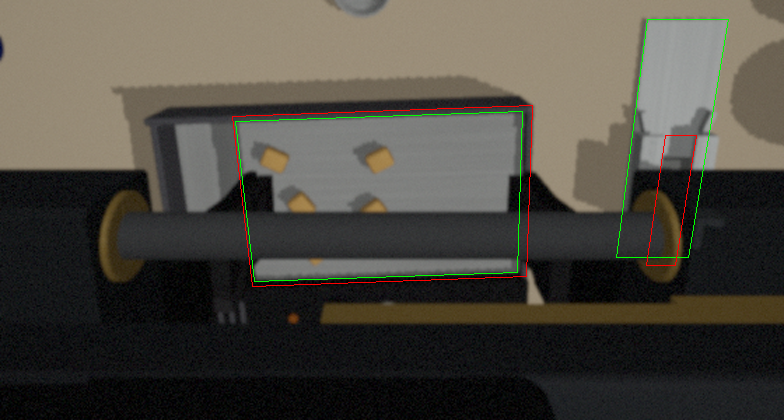

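Run:
```python
from h import *
crop('wrist1',90,170,250,330,4.8);crop('wrist1',330,170,490,330,4.8)
```

```text
(no output)
```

View pics/wrist1_c90_170.png

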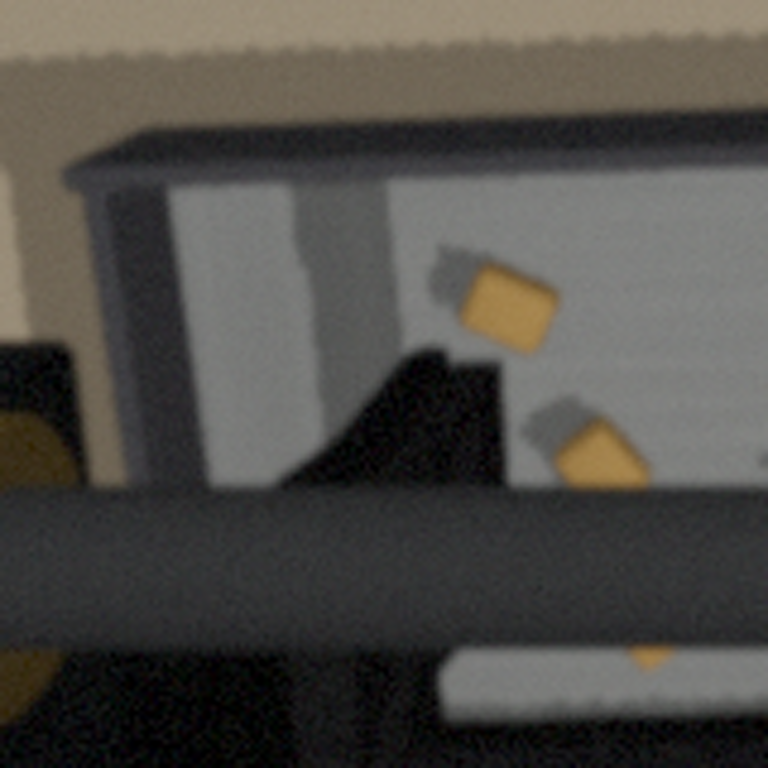

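View pics/wrist1_c330_170.png

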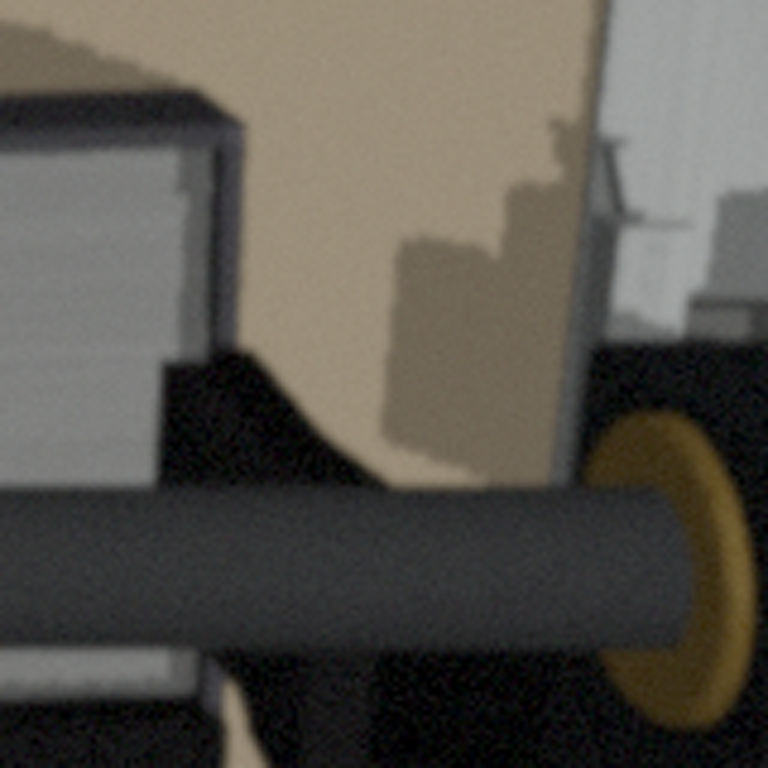

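Run:
```python
from fit import *
Cs,_=load('scene0'); Cw,_=load('wrist1')
Ps=np.array([[135,126,54],[75,126,54],[-81,126,48],[-75,-120,40],[75,-120,40]])/1e3
us=np.array([[693,263],[612,208],[403,72],[143,362],[342,512]])/5+[230,170]-.4
Pw=np.array([[-81,126,48],[-75,-120,40],[-75,120,40],[75,120,40],[75,-120,40]])/1e3
uw=np.array([[243,123],[385,180],[212,147],[197,697],[441,722]])/4.8+[[330,170],[90,170],[330,170],[330,170],[90,170]]-.4
f=lambda p:np.r_[(proj(Cs,pose(p,Ps))-us).ravel(),(proj(Cw,pose(p,Pw))-uw).ravel()*.6]
s=least_squares(f,[.55,.04,.02],loss='soft_l1');print(s.x,np.degrees(s.x[2]));print(f(s.x).reshape(-1,2).round(2))
fw=lambda p:(proj(Cw,pose(p,Pw))-uw).ravel()
s2=least_squares(fw,[.55,.04,.02],loss='soft_l1');print(s2.x,np.degrees(s2.x[2]));print(fw(s2.x).reshape(-1,2).round(2))
d=np.load('poses.npz');np.savez('poses.npz',w=s.x,t=d['t'])
p=s.x;print('tip on',pose(p,[.105,-.014,.087]),'pivot',pose(p,[.105,0,.054]))
def inv(p,P):
    c,s=np.cos(p[2]),np.sin(p[2]); d=np.array(P)[:2]-p[:2]; return np.array([c*d[0]+s*d[1],-s*d[0]+c*d[1]])*1e3
for u in [(323,248),(377,303),(219,351),(299,371),(373,402)]:
    w=ray(Cs,np.array(u)/5+[230,170]-.4,.047); print('lump',w.round(4),inv(p,w).round(1))
g=(0,255,0)
b=[(pose(p,[[.105,0,.054],[.105,-.014,.087]]),(255,0,255)),(box(p,-.075,.075,-.12,.12,.04),g)]
overlay('scene0',b,300,210,380,270,10,'ovt');overlay('side0',b,200,170,280,230,10,'ovt2')
```

```text
[0.55335455 0.04097114 0.0322455 ] 1.8475308299815143
[[ 1.39  0.29]
 [ 0.45 -0.32]
 [-0.16 -0.69]
 [-0.39  0.14]
 [ 1.04  1.7 ]
 [ 0.47  0.24]
 [-0.53 -0.77]
 [ 0.01 -0.5 ]
 [-0.47 -0.17]
 [ 0.08 -0.06]]
[0.55401759 0.04118657 0.03521175] 2.017484431869212
[[ 0.73  0.65]
 [-0.81 -0.44]
 [-0.01 -0.58]
 [-0.47 -0.07]
 [ 0.53  0.61]]
tip on [[0.65875132 0.03036361 0.087     ]] pivot [[0.65829997 0.04435633 0.054     ]]
lump [0.5133 0.0398 0.047 ] [-40.1   0.2]
lump [0.5599 0.0332 0.047 ] [ 6.3 -8. ]
lump [ 0.5129 -0.0491  0.047 ] [-43.4 -88.7]
lump [ 0.555  -0.0286  0.047 ] [ -0.6 -69.6]
lump [ 0.5985 -0.0157  0.047 ] [ 43.3 -58.1]
```

View pics/ovt.png

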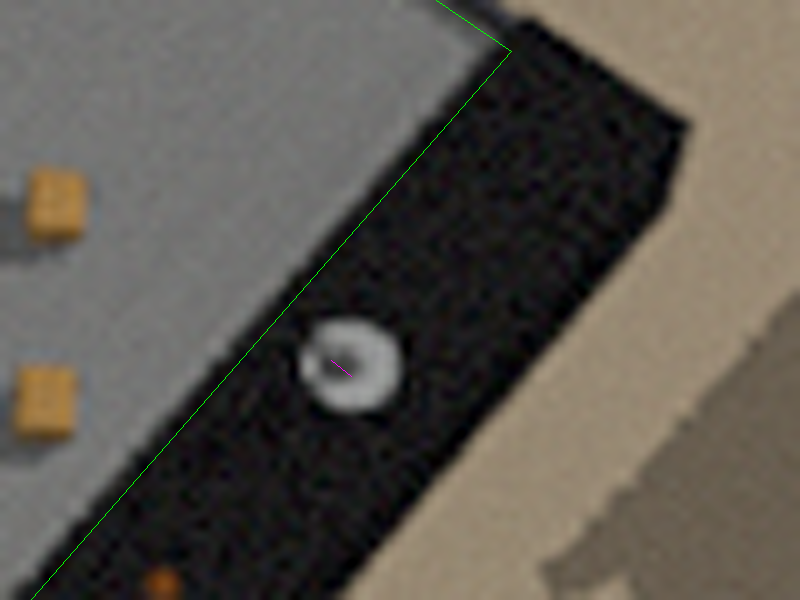

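View pics/ovt2.png

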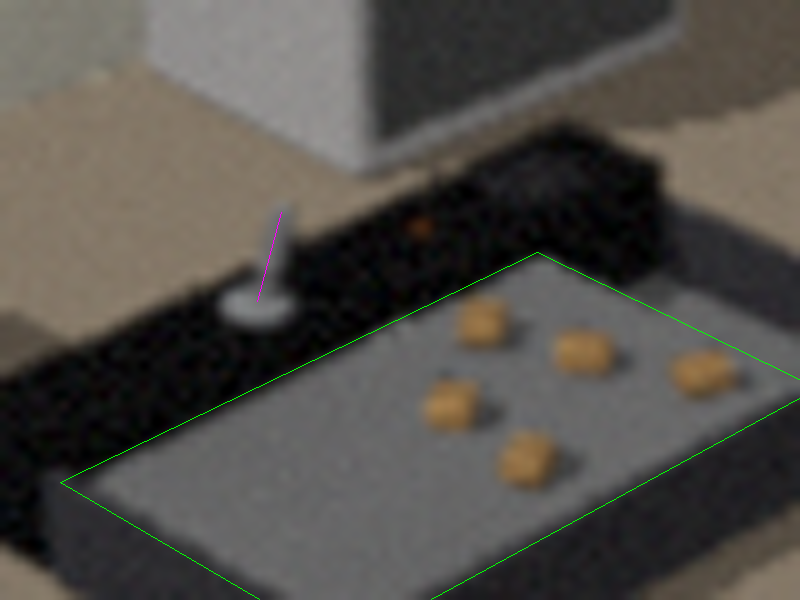

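>>> {"method": "move_arm", "body": {"increments": [0,0,0,0.1,-0.063,0.208,0.0,0,0,0,0.1,-0.063,0.208,0.0,0,0,0,0.1,-0.063,0.208,0.0,0,0,0,0.1,-0.063,0.208,0.0,0,0,0,0.1,-0.063,0.208,0.0,0,0,0,0.1,-0.063,0.208,0.0,0,0,0,0.1,-0.063,0.208,0.0,0,0,0,0.1,-0.063,0.208,0.0,0,0,0,0.1,-0.063,0.208,0.0]}}

```text
time_s: 2.75
tcp_pos: [0.6579, -0.0156, 0.1997]
ee_rot: [[-0.0, 0.001, 1.0], [-0.0, 1.0, -0.001], [-1.0, -0.0, -0.0]]
wrist_force: [-0.1, -0.4, 0.7]
gripper_width: 0.155
```

Run:
```python
from h import *
st(); goal(.658,-.014,.076)
snap('scene','scene2'); crop('scene2',230,120,400,300,4)
```

```text
t 2.75 tcp [ 0.6579 -0.0156  0.1997] yaw -0.08 tilt [-0.0003 -0.0002] F [-0.13 -0.38  0.75] w 13.5
rot [-0.08 -0.02  0.01] shift [0.1237 0.0016 0.0002]
```

View pics/scene2_c230_120.png

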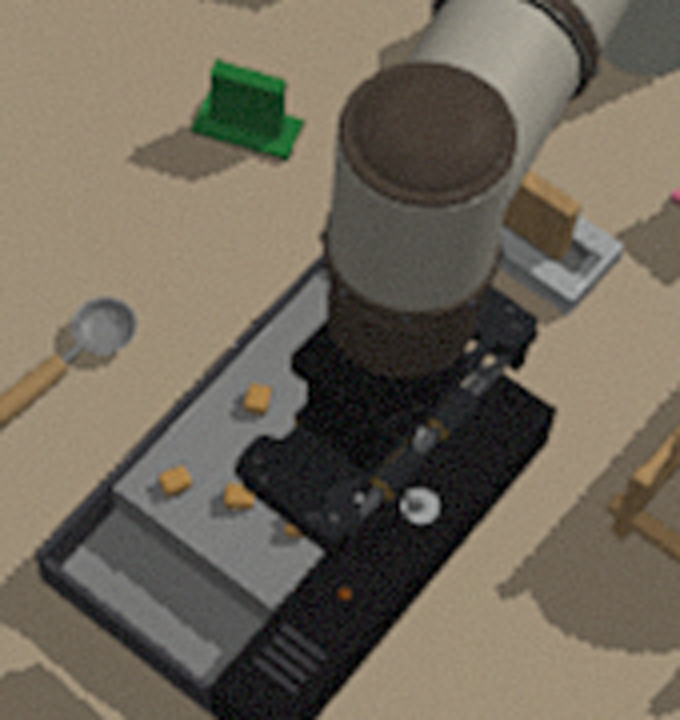

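>>> {"method": "move_arm", "body": {"increments": [0,0,0,0.03,0,0,0,0,0,0,0.06,0,0,0,0,0,0,0.09,0,0,0,0,0,0,0.115,0,0,0,0,0,0,0.124,0,0,0,0,0,0,0.124,0,0,0]}}

```text
time_s: 3.3
tcp_pos: [0.6567, -0.0145, 0.0746]
ee_rot: [[-0.003, -0.0, 1.0], [-0.0, 1.0, 0.0], [-1.0, -0.0, -0.003]]
wrist_force: [0.2, 0.5, 0.3]
gripper_width: 0.004
```

>>> {"method": "move_arm", "body": {"increments": [0,0,0,0,0.006,0,0,0,0,0,0,0.012,0,0,0,0,0,0,0.018,0,0,0,0,0,0,0.024,0,0,0,0,0,0,0.03,0,0,0,0,0,0,0.036,0,0,0,0,0,0,0.041,0,0,0,0,0,0,0.045,0,0,0,0,0,0,0.049,0,0]}}

```text
time_s: 4.05
tcp_pos: [0.6584, 0.035, 0.0753]
ee_rot: [[-0.0, 0.0, 1.0], [0.0, 1.0, -0.0], [-1.0, 0.0, -0.0]]
wrist_force: [-0.7, -0.8, 0.1]
gripper_width: 0.002
```

Run:
```python
from h import *
st()
snap('side','side3'); crop('side3',150,120,350,260,4)
```

```text
t 4.05 tcp [0.6584 0.035  0.0753] yaw -0.01 tilt [-0.0001  0.0005] F [-0.72 -0.78  0.1 ] w 0.2
```

View pics/side3_c150_120.png

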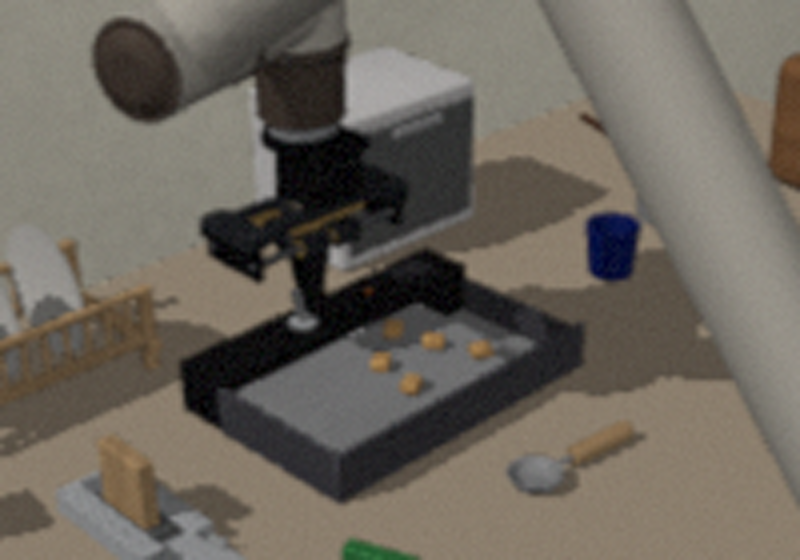

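>>> {"method": "move_arm", "body": {"increments": [0,0,0,-0.04,-0.003,0,0.0,0,0,0,-0.08,-0.003,0,0.0,0,0,0,-0.125,-0.003,0,0.06,0,0,0,-0.125,0.271,-0.092,0.06,0,0,0,-0.125,0.271,-0.092,0.06,0,0,0,-0.125,0.271,-0.092,0.06,0,0,0,-0.125,0.271,-0.092,0.06,0,0,0,-0.125,0.271,-0.092,0.06,0,0,0,-0.125,0.271,-0.092,0.06,0,0,0,-0.125,0.271,-0.092,0.06,0,0,0,-0.125,0.271,-0.092,0.06,0,0,0,-0.125,0.271,-0.092,0.06]}}

```text
time_s: 5.1
tcp_pos: [0.5652, 0.3079, 0.1996]
ee_rot: [[-0.001, -0.004, 1.0], [-0.0, 1.0, 0.004], [-1.0, -0.0, -0.001]]
wrist_force: [0.7, 0.0, 0.2]
gripper_width: 0.65
```

Run:
```python
from h import *
st(); goal(.5665,.306,.045)
snap('side','side4'); crop('side4',150,120,350,260,4)
snap('wrist','wrist4'); snap('scene','scene4'); crop('scene4',230,120,400,300,4)
```

```text
t 5.1 tcp [0.5652 0.3079 0.1996] yaw 0.22 tilt [-0.0011 -0.0001] F [0.66 0.03 0.22] w 56.5
rot [ 0.22 -0.07  0.  ] shift [ 0.1546 -0.0019  0.0015]
```

View pics/side4_c150_120.png

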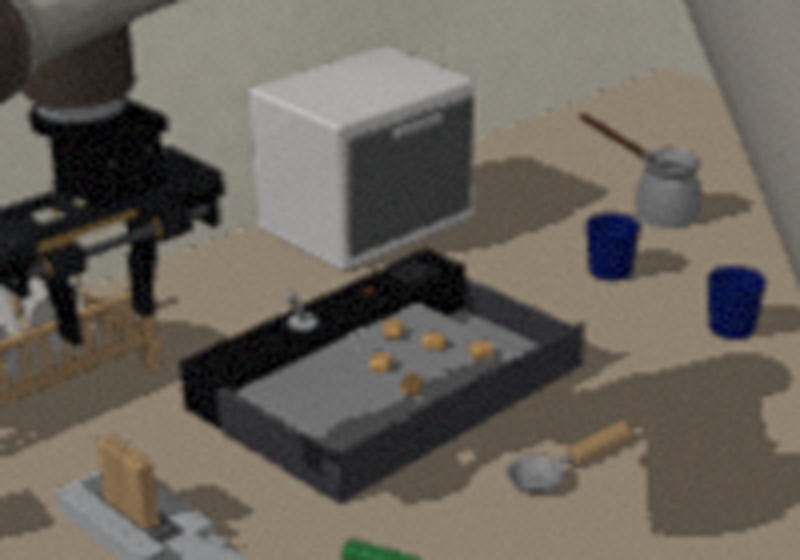

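View pics/wrist4.png

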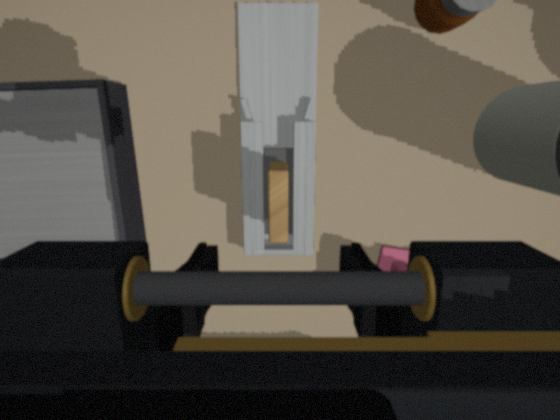

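View pics/scene4_c230_120.png

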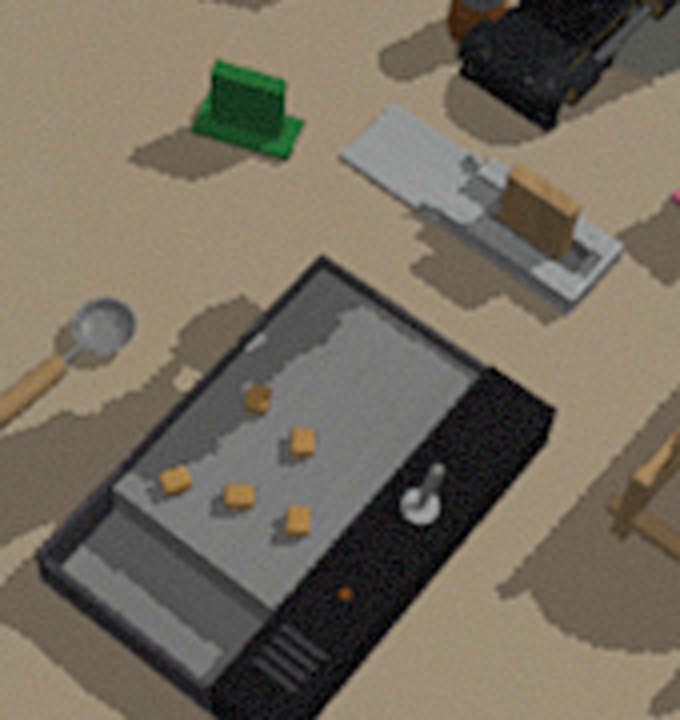

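Run:
```python
from h import *
C,_=load('wrist4')
crop('wrist4',220,80,340,270,4)
for u in [(268.5,163),(288,163),(268.5,242),(289,242)]: print(u,ray(C,u,.074))
for u in [(238,4),(317,4)]: print('bayend',ray(C,u,.004))
for u in [(244,255),(314,255)]: print('stop',ray(C,u,.02))
```

```text
(268.5, 163) [0.53174929 0.29786132 0.074     ]
(288, 163) [0.53172342 0.31289721 0.074     ]
(268.5, 242) [0.59607773 0.29752054 0.074     ]
(289, 242) [0.59604725 0.31423731 0.074     ]
bayend [0.40230612 0.27012237 0.004     ]
bayend [0.40220015 0.33876868 0.004     ]
stop [0.62857237 0.27180021 0.02      ]
stop [0.62844577 0.34055797 0.02      ]
```

View pics/wrist4_c220_80.png

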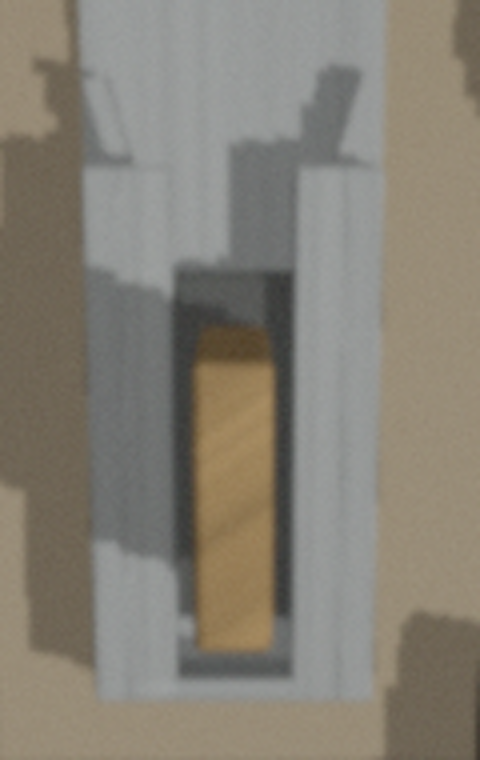

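>>> {"method": "move_arm", "body": {"increments": [0.2,0,0,0.04,-0.002,0.002,0.06,0.2,0,0,0.08,-0.002,0.002,0.06,0.2,0,0,0.12,-0.002,0.002,0.06,0.2,0,0,0.145,-0.002,0.002,0.06,0.2,0,0,0.155,-0.002,0.002,0.06,0.2,0,0,0.155,-0.002,0.002,0.06,0.2,0,0,0.155,-0.002,0.002,0.0,0.2,0,0,0.155,-0.002,0.002,0.0,0.2,0,0,0.155,-0.002,0.002,0.0,0.2,0,0,0.155,-0.002,0.002,0.0,0.2,0,0,0.155,-0.002,0.002,0.0,0.2,0,0,0.155,-0.002,0.002,0.0]}}

```text
time_s: 6.25
tcp_pos: [0.5687, 0.3037, 0.0464]
ee_rot: [[0.001, 0.003, 1.0], [0.001, 1.0, -0.003], [-1.0, 0.001, 0.001]]
wrist_force: [-0.4, 0.0, -0.3]
gripper_width: 0.317
```

Run:
```python
from h import *
st()
```

```text
t 6.25 tcp [0.5687 0.3037 0.0464] yaw -0.2 tilt [0.0012 0.001 ] F [-0.43  0.01 -0.32] w 27.6
```

>>> {"method": "move_arm", "body": {"increments": [0,0,0,0,0.002,0,0,0,0,0,0,0.002,0,0,0,0,0,0,0.002,0,0,0,0,0,0,0.002,0,0,0,0,0,0,0.002,0,0,0,0,0,0,0.002,0,0]}}

```text
time_s: 6.75
tcp_pos: [0.5686, 0.3058, 0.0457]
ee_rot: [[0.001, 0.003, 1.0], [0.001, 1.0, -0.003], [-1.0, 0.001, 0.001]]
wrist_force: [-1.0, 1.7, 2.3]
gripper_width: 0.185
```

Run:
```python
from h import *
st()
```

```text
t 6.75 tcp [0.5686 0.3058 0.0457] yaw -0.19 tilt [0.0005 0.0006] F [-0.98  1.72  2.32] w 16.1
```

>>> {"method": "move_arm", "body": {"increments": [0,0,0,0,0,-0.006,0,0,0,0,0,0,-0.016,0,0,0,0,0,0,-0.028,0,0,0,0,0,0,-0.04,0,0,0,0,0,0,-0.052,0,0,0,0,0,0,-0.064,0,0,0,0,0,0,-0.076,0,0,0,0,0,0,-0.088,0,0,0,0,0,0,-0.1,0,0,0,0,0,0,-0.112,0,0,0,0,0,0,-0.12,0,0,0,0,0,0,-0.12,0]}}

```text
time_s: 7.75
tcp_pos: [0.4464, 0.3052, 0.0457]
ee_rot: [[-0.001, 0.002, 1.0], [-0.001, 1.0, -0.002], [-1.0, -0.001, -0.001]]
wrist_force: [-3.5, -0.8, 4.8]
gripper_width: 0.183
```

Run:
```python
from h import *
st(); snap('scene','scene5'); crop('scene5',260,120,400,220,5)
```

```text
t 7.75 tcp [0.4464 0.3052 0.0457] yaw -0.14 tilt [-0.0014 -0.0009] F [-3.52 -0.82  4.8 ] w 15.9
```

View pics/scene5_c260_120.png

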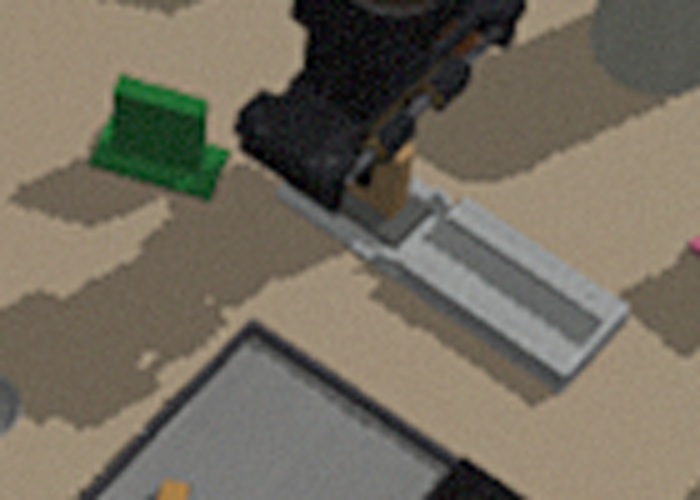

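>>> {"method": "move_arm", "body": {"increments": [0,0,0,-0.01,0,0,0,0,0,0,-0.03,0,0,0,0,0,0,-0.05,0,0,0,0,0,0,-0.07,0,0,0,0,0,0,-0.09,0,0,0,0,0,0,-0.11,0,0,0,0,0,0,-0.11,0,0,0]}}

```text
time_s: 8.38
tcp_pos: [0.4507, 0.3072, 0.1597]
ee_rot: [[0.006, 0.003, 1.0], [0.005, 1.0, -0.004], [-1.0, 0.005, 0.006]]
wrist_force: [0.9, 0.4, -0.9]
gripper_width: 0.186
```

Run:
```python
from fit import *
st(); snap('side','side6'); crop('side6',120,170,280,290,5)
p=np.load('poses.npz')['w']
for n,q in [('A0',(.031,.045)),('A1',(.031,-.11)),('B0',(-.031,.05)),('B1',(-.031,-.11))]:
    print(n,pose(p,[q[0]+.0016,q[1],0])[0])
goal(.585,.088,.13,1.85)
```

```text
t 8.38 tcp [0.4507 0.3072 0.1597] yaw -0.2 tilt [0.0059 0.0053] F [ 0.85  0.36 -0.92] w 16.2
A0 [0.58448681 0.08699877 0.        ]
A1 [ 0.58948399 -0.06792066  0.        ]
B0 [0.52235784 0.08999729 0.        ]
B1 [ 0.52751622 -0.06991953  0.        ]
rot [-2.09  0.17 -0.2 ] shift [ 0.0271 -0.218   0.1362]
```

View pics/side6_c120_170.png

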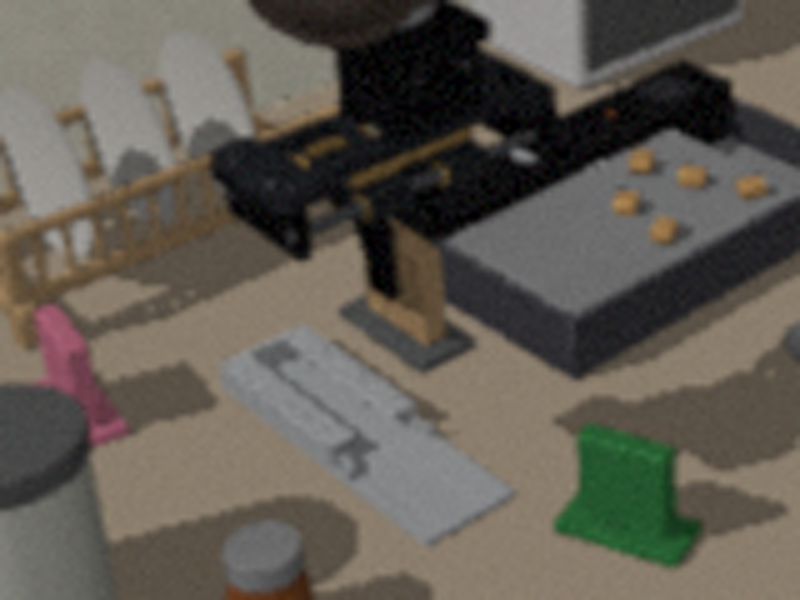

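>>> {"method": "move_arm", "body": {"increments": [-2.1,0,0,0,-0.03,0.02,0,-2.1,0,0,0,-0.06,0.04,0,-2.1,0,0,0,-0.09,0.06,0,-2.1,0,0,0,-0.12,0.08,0,-2.1,0,0,0,-0.15,0.1,0,-2.1,0,0,0,-0.18,0.115,0,-2.1,0,0,0,-0.205,0.13,0,-2.1,0,0,0,-0.218,0.135,0,-2.1,0,0,0.02,-0.219,0.135,0,-2.1,0,0,0.04,-0.219,0.135,0,-2.1,0,0,0.06,-0.219,0.135,0,-2.1,0,0,0.06,-0.219,0.135,0]}}

```text
time_s: 9.43
tcp_pos: [0.5789, 0.085, 0.09]
ee_rot: [[-0.011, -0.031, 0.999], [-0.003, 1.0, 0.031], [-1.0, -0.003, -0.011]]
wrist_force: [-0.8, -0.6, -1.8]
gripper_width: 0.186
```

Run:
```python
from fit import *
st(); snap('scene','scene7'); crop('scene7',230,120,400,300,4)
snap('side','side7'); crop('side7',150,140,330,260,4.4)
goal(.5845,.087,.083,1.85)
```

```text
t 9.43 tcp [0.5789 0.085  0.09  ] yaw 1.78 tilt [-0.011  -0.0029] F [-0.76 -0.59 -1.76] w 16.2
rot [ 0.06 -0.17  0.08] shift [0.0113 0.0009 0.0026]
```

View pics/scene7_c230_120.png

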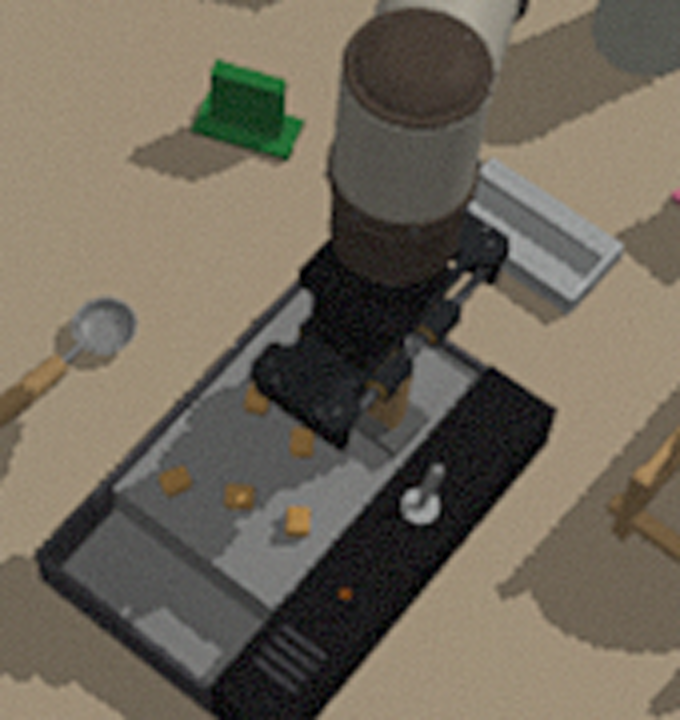

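View pics/side7_c150_140.png

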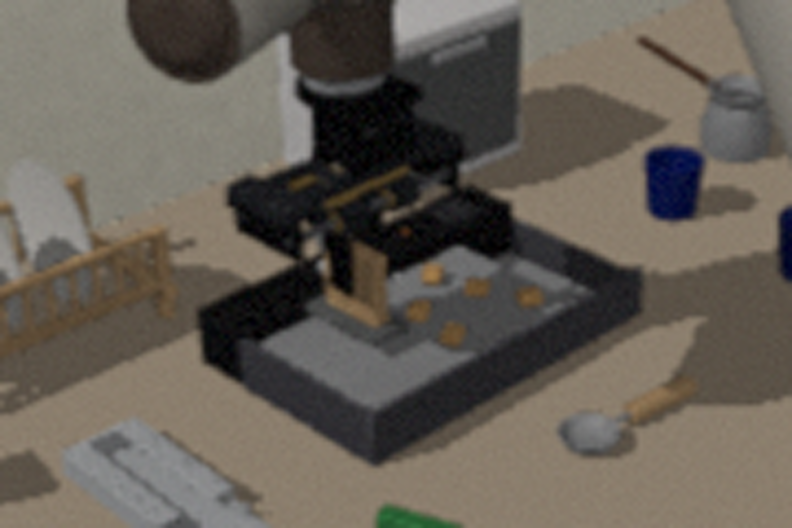

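>>> {"method": "move_arm", "body": {"increments": [0,0,0,0,0,0.002,0,0,0,0,0,0,0.002,0]}}

```text
time_s: 9.7
tcp_pos: [0.5859, 0.0869, 0.0968]
ee_rot: [[0.003, -0.034, 0.999], [0.001, 0.999, 0.034], [-1.0, 0.001, 0.003]]
wrist_force: [-0.3, -0.5, -1.3]
gripper_width: 0.179
```

Run:
```python
from fit import *
st(); goal(.5845,.087,.083,1.85)
```

```text
t 9.7 tcp [0.5859 0.0869 0.0968] yaw 1.93 tilt [0.0027 0.0008] F [-0.33 -0.5  -1.3 ] w 15.5
rot [ 0.08  0.16 -0.04] shift [ 0.0138  0.0001 -0.0015]
```

>>> {"method": "move_arm", "body": {"increments": [0,0,0,0.003,0,0,0,0,0,0,0.006,0,-0.001,0,0,0,0,0.009,0,-0.001,0,0,0,0,0.012,0,-0.001,0,0,0,0,0.0135,0,-0.001,0,0,0,0,0.0135,0,-0.001,0,0,0,0,0.0135,0,-0.001,0]}}

```text
time_s: 10.28
tcp_pos: [0.5819, 0.0867, 0.0866]
ee_rot: [[-0.002, -0.035, 0.999], [-0.0, 0.999, 0.035], [-1.0, -0.0, -0.002]]
wrist_force: [-13.7, 1.9, 21.0]
gripper_width: 0.183
```

Run:
```python
from fit import *
st(); goal(.5895,-.068,.083,1.85)
```

```text
t 10.28 tcp [0.5819 0.0867 0.0866] yaw 1.99 tilt [-0.0018 -0.0005] F [-13.73   1.95  20.98] w 15.9
rot [ 0.14 -0.1   0.02] shift [ 0.0036 -0.1548  0.0022]
```

>>> {"method": "move_arm", "body": {"increments": [0,0,0,-0.002,0,0,0,0,0,0,-0.004,0,0,0,0,0,0,-0.004,0,0,0,0,0,0,-0.004,0,0,0]}}

```text
time_s: 10.62
tcp_pos: [0.5844, 0.0867, 0.0871]
ee_rot: [[0.002, -0.034, 0.999], [0.001, 0.999, 0.034], [-1.0, 0.001, 0.002]]
wrist_force: [-3.0, 0.6, 6.1]
gripper_width: 0.183
```

Run:
```python
from fit import *
st(); goal(.5845,.087,.083,1.85)
snap('scene','scene8'); crop('scene8',290,190,370,250,9)
snap('side','side8'); crop('side8',190,170,270,230,9)
```

```text
t 10.62 tcp [0.5844 0.0867 0.0871] yaw 1.93 tilt [0.002  0.0006] F [-3.02  0.6   6.1 ] w 15.9
rot [ 0.08  0.12 -0.03] shift [0.0041 0.0003 0.0001]
```

View pics/scene8_c290_190.png

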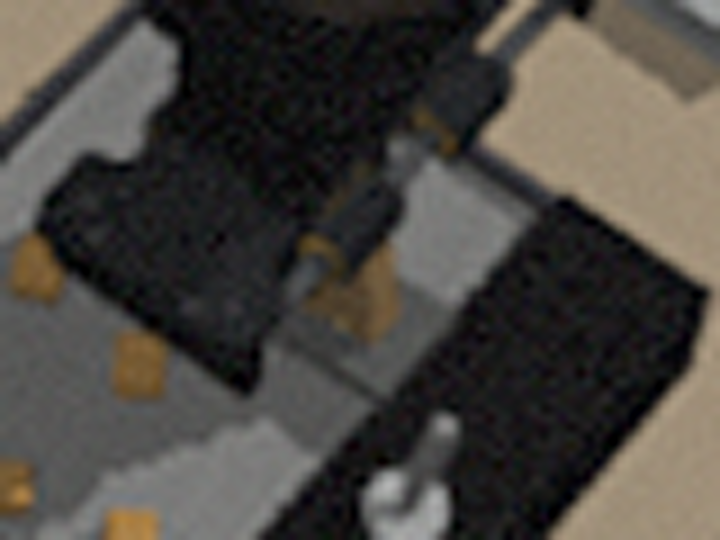

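View pics/side8_c190_170.png

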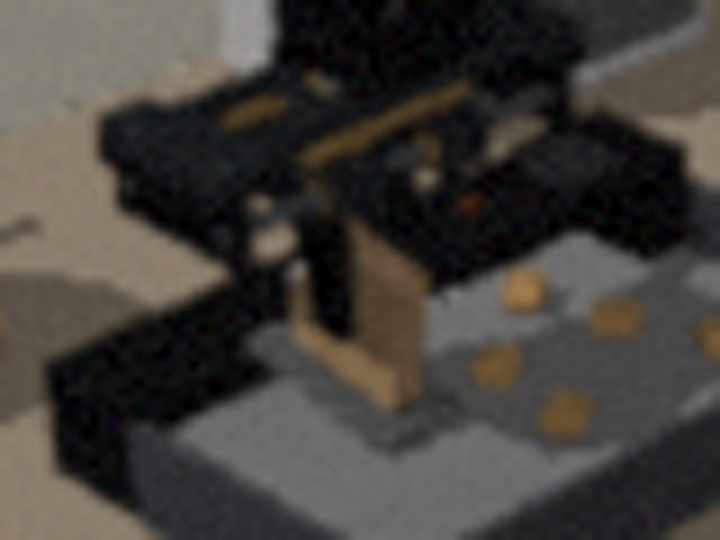

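>>> {"method": "move_arm", "body": {"increments": [0,0,0,-0.0015,0,-0.002,0,0,0,0,-0.0015,-0.005,-0.002,0,0,0,0,-0.0015,-0.011,-0.002,0,0,0,0,-0.0015,-0.018,-0.002,0,0,0,0,-0.0015,-0.025,-0.002,0,0,0,0,-0.0015,-0.032,-0.002,0,0,0,0,-0.0015,-0.039,-0.002,0,0,0,0,-0.0015,-0.046,-0.002,0,0,0,0,-0.0015,-0.053,-0.002,0,0,0,0,-0.0015,-0.06,-0.002,0,0,0,0,-0.0015,-0.067,-0.002,0,0,0,0,-0.0015,-0.074,-0.002,0]}}

```text
time_s: 11.72
tcp_pos: [0.5842, 0.0116, 0.0875]
ee_rot: [[0.0, -0.033, 0.999], [0.0, 0.999, 0.033], [-1.0, 0.0, 0.0]]
wrist_force: [0.3, -0.7, -1.1]
gripper_width: 0.182
```

Run:
```python
from fit import *
st(); goal(.5875,-.068,.088,1.85)
snap('scene','scene9'); crop('scene9',230,160,370,300,5)
```

```text
t 11.72 tcp [0.5842 0.0116 0.0875] yaw 1.89 tilt [0.0001 0.0001] F [ 0.32 -0.66 -1.1 ] w 15.9
rot [ 0.04  0.01 -0.  ] shift [-0.0006 -0.0797  0.0007]
```

View pics/scene9_c230_160.png

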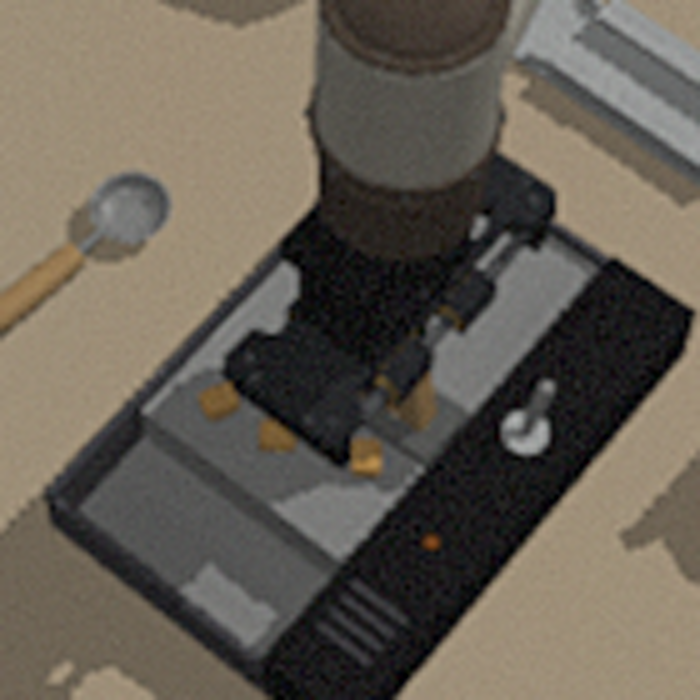

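>>> {"method": "move_arm", "body": {"increments": [0,0,0,0,-0.008,0.0,0,0,0,0,0,-0.016,0.0,0,0,0,0,0,-0.024,0.0,0,0,0,0,0,-0.032,0.0,0,0,0,0,0,-0.04,0.0,0,0,0,0,0,-0.048,0.0,0,0,0,0,0,-0.056,0.0,0,0,0,0,0,-0.064,0.0,0,0,0,0,0,-0.072,0.0,0,0,0,0,0,-0.08,0.0,0,0,0,0,0,-0.084,0.0,0,0,0,0,0,-0.084,0.0,0]}}

```text
time_s: 12.77
tcp_pos: [0.5869, -0.0727, 0.0873]
ee_rot: [[-0.0, -0.032, 0.999], [-0.0, 0.999, 0.032], [-1.0, -0.0, -0.0]]
wrist_force: [-0.2, 0.3, -1.5]
gripper_width: 0.183
```

Run:
```python
from fit import *
st()
snap('scene','scene10'); crop('scene10',230,160,370,300,5)
```

```text
t 12.77 tcp [ 0.5869 -0.0727  0.0873] yaw 1.82 tilt [-0.0001 -0.0001] F [-0.2   0.3  -1.47] w 15.9
```

View pics/scene10_c230_160.png

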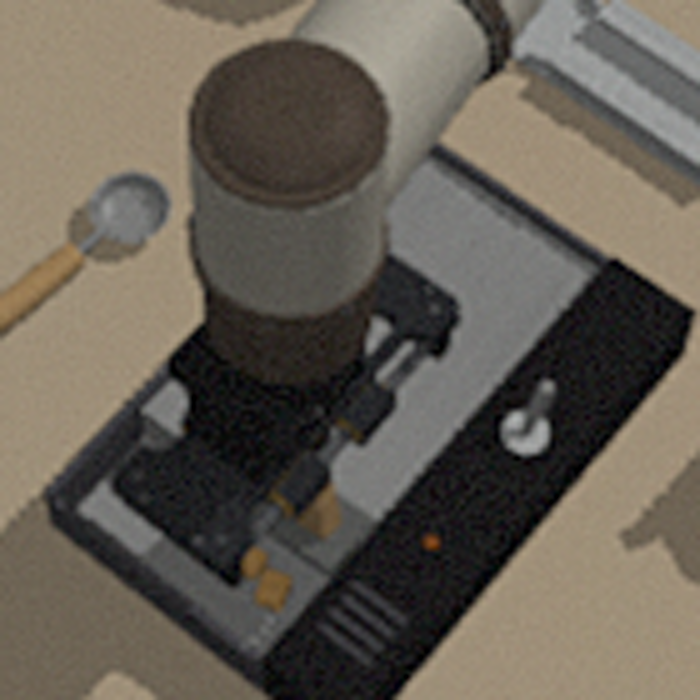

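>>> {"method": "move_arm", "body": {"increments": [0,0,0,-0.015,0,0,0,0,0,0,-0.03,0,0,0,0,0,0,-0.04,0.02,0,0,0,0,0,-0.04,0.045,-0.015,0,0,0,0,-0.04,0.07,-0.03,0,0,0,0,-0.04,0.095,-0.045,0,0,0,0,-0.04,0.12,-0.055,0,0,0,0,-0.04,0.14,-0.06,0,0,0,0,-0.04,0.155,-0.06,0,0,0,0,-0.04,0.165,-0.06,0,0,0,0,-0.04,0.165,-0.06,0,0,0,0,-0.04,0.165,-0.06,0]}}

```text
time_s: 13.82
tcp_pos: [0.5216, 0.0916, 0.1274]
ee_rot: [[-0.0, -0.034, 0.999], [-0.0, 0.999, 0.034], [-1.0, -0.0, -0.0]]
wrist_force: [0.2, -0.8, -1.3]
gripper_width: 0.18
```

Run:
```python
from fit import *
snap('scene','scene11'); crop('scene11',230,160,370,300,5)
snap('side','side11'); crop('side11',180,140,320,260,5)
st();goal(.5224,.09,.0875,1.85)
```

```text
t 13.92 tcp [0.5215 0.0907 0.1273] yaw 1.86 tilt [-0.0005 -0.0002] F [-0.33 -0.6  -1.17] w 15.9
rot [ 0.01 -0.03  0.01] shift [ 0.0398 -0.0007  0.0009]
```

View pics/scene11_c230_160.png

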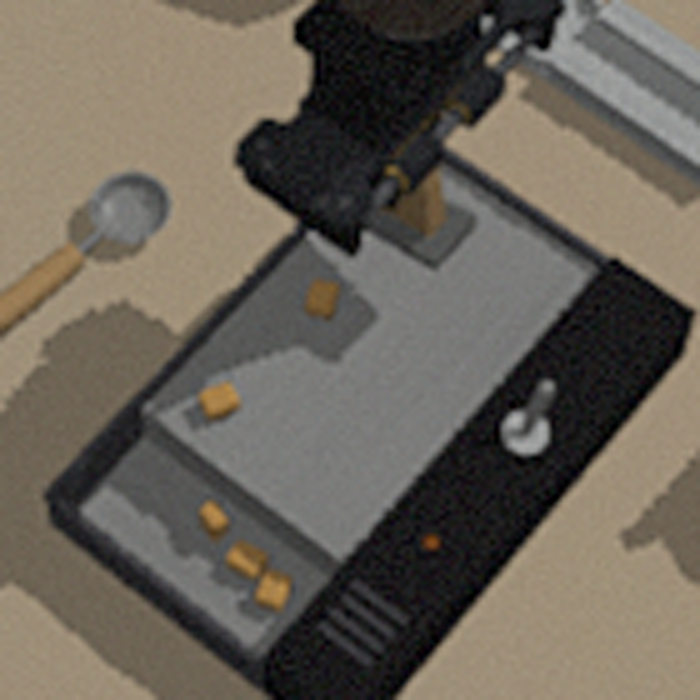

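View pics/side11_c180_140.png

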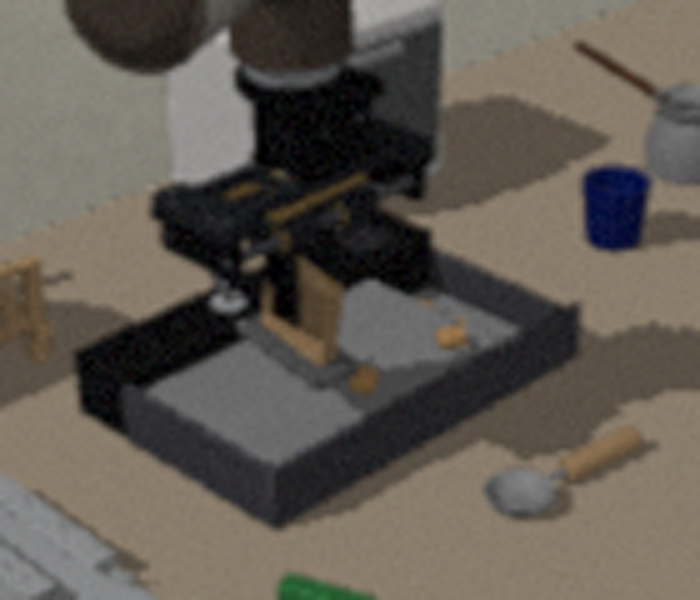

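>>> {"method": "move_arm", "body": {"increments": [0,0,0,0.008,0,0.004,0,0,0,0,0.016,0,0.004,0,0,0,0,0.024,0,0.004,0,0,0,0,0.031,0,0.004,0,0,0,0,0.036,0,0.004,0,0,0,0,0.039,0,0.004,0,0,0,0,0.0395,0,0.004,0,0,0,0,0.0395,0,0.004,0]}}

```text
time_s: 14.58
tcp_pos: [0.5255, 0.0914, 0.0877]
ee_rot: [[-0.0, -0.033, 0.999], [-0.0, 0.999, 0.033], [-1.0, -0.0, -0.0]]
wrist_force: [-0.3, -0.4, -0.3]
gripper_width: 0.185
```

Run:
```python
from fit import *
st();goal(.531,-.075,.0875,1.85)
```

```text
t 14.58 tcp [0.5255 0.0914 0.0877] yaw 1.9 tilt [-0.0003 -0.0003] F [-0.32 -0.36 -0.27] w 16.1
rot [ 0.05 -0.02  0.02] shift [ 0.0003 -0.1665 -0.    ]
```

>>> {"method": "move_arm", "body": {"increments": [0,0,0,0,-0.005,0,0,0,0,0,0,-0.012,0,0,0,0,0,0,-0.02,0,0,0,0,0,0,-0.028,0,0,0,0,0,0,-0.036,0,0,0,0,0,0,-0.044,0,0,0,0,0,0,-0.052,0,0,0,0,0,0,-0.06,0,0,0,0,0,0,-0.068,0,0,0,0,0,0,-0.076,0,0,0,0,0,0,-0.084,0,0,0,0,0,0,-0.092,0,0]}}

```text
time_s: 15.58
tcp_pos: [0.5286, -0.0013, 0.0879]
ee_rot: [[0.0, -0.033, 0.999], [0.0, 0.999, 0.033], [-1.0, 0.0, 0.0]]
wrist_force: [-0.1, 1.0, -1.2]
gripper_width: 0.181
```

>>> {"method": "move_arm", "body": {"increments": [0,0,0,0,-0.008,0,0,0,0,0,0,-0.016,0,0,0,0,0,0,-0.024,0,0,0,0,0,0,-0.032,0,0,0,0,0,0,-0.04,0,0,0,0,0,0,-0.048,0,0,0,0,0,0,-0.056,0,0,0,0,0,0,-0.064,0,0,0,0,0,0,-0.072,0,0,0,0,0,0,-0.077,0,0,0,0,0,0,-0.077,0,0]}}

```text
time_s: 16.5
tcp_pos: [0.531, -0.0785, 0.0879]
ee_rot: [[-0.0, -0.032, 0.999], [-0.0, 0.999, 0.032], [-1.0, -0.0, -0.0]]
wrist_force: [1.0, -0.8, -1.7]
gripper_width: 0.185
```

Run:
```python
from fit import *
st()
snap('scene','scene12'); crop('scene12',230,160,370,300,5)
```

```text
t 16.5 tcp [ 0.531  -0.0785  0.0879] yaw 1.82 tilt [-0.0002 -0.0001] F [ 0.98 -0.76 -1.65] w 16.1
```

View pics/scene12_c230_160.png

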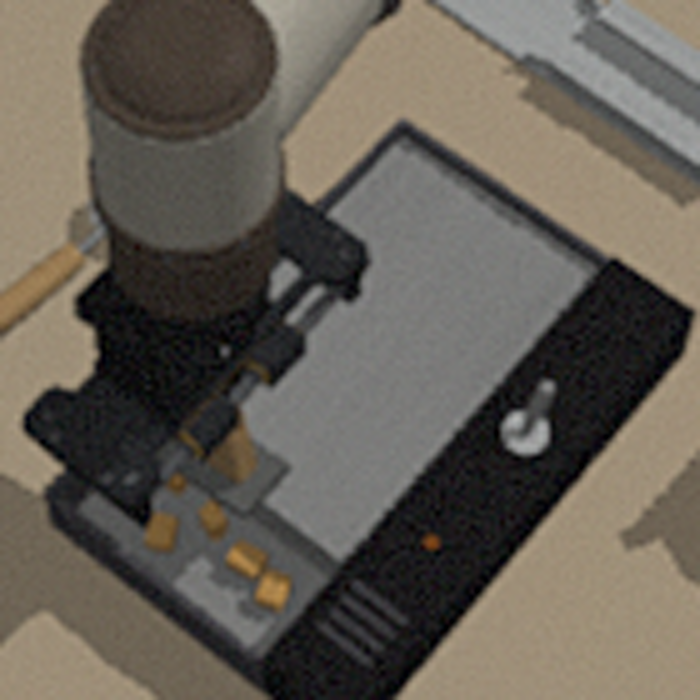

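>>> {"method": "move_arm", "body": {"increments": [0,0,0,-0.015,0,0,0,0,0,0,-0.04,0.005,0,0,0,0,0,-0.06,0.025,-0.004,0,0,0,0,-0.072,0.055,-0.01,0,0,0,0,-0.072,0.09,-0.016,0,0,0,0,-0.072,0.125,-0.022,0,0,0,0,-0.072,0.16,-0.029,0,0.5,0,0,-0.072,0.195,-0.035,0,1,0,0,-0.072,0.23,-0.042,0,1.8,0,0,-0.072,0.265,-0.048,0,1.8,0,0,-0.072,0.3,-0.054,0,1.8,0,0,-0.072,0.33,-0.06,0]}}

```text
time_s: 17.55
tcp_pos: [0.4594, 0.2528, 0.1601]
ee_rot: [[0.001, -0.003, 1.0], [0.001, 1.0, 0.003], [-1.0, 0.001, 0.001]]
wrist_force: [0.6, 0.5, -1.4]
gripper_width: 0.179
```

Run:
```python
from fit import *
st();goal(.4486,.305,.12,0)
snap('scene','scene13'); crop('scene13',230,160,370,300,5)
```

```text
t 17.55 tcp [0.4594 0.2528 0.1601] yaw 0.18 tilt [0.0005 0.0006] F [ 0.64  0.52 -1.41] w 15.6
rot [ 0.18  0.03 -0.04] shift [ 0.0402  0.0522 -0.0107]
```

View pics/scene13_c230_160.png

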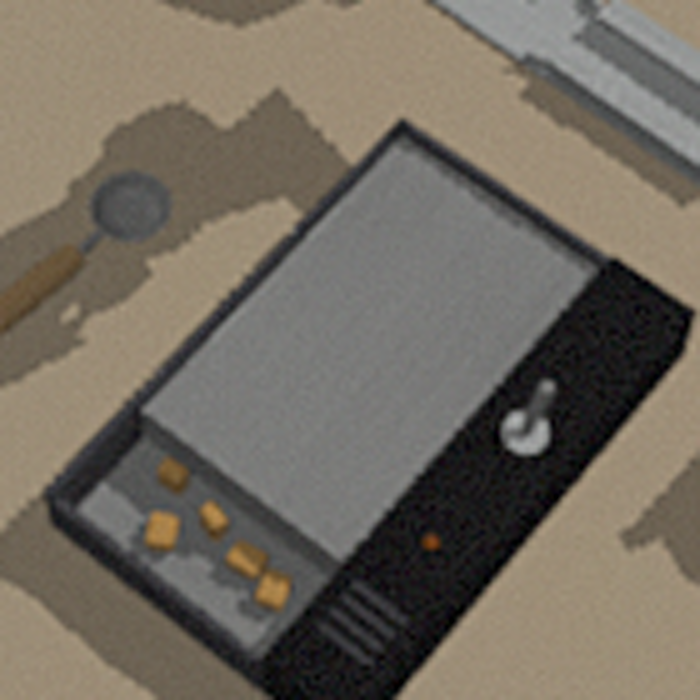

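>>> {"method": "move_arm", "body": {"increments": [0.2,0,0,0,0.02,-0.005,0,0.2,0,0,0.01,0.04,-0.009,0,0.2,0,0,0.025,0.05,-0.011,0,0.2,0,0,0.045,0.052,-0.011,0,0.2,0,0,0.06,0.052,-0.011,0,0.2,0,0,0.07,0.052,-0.011,0,0.2,0,0,0.07,0.052,-0.011,0,0.2,0,0,0.07,0.052,-0.011,0]}}

```text
time_s: 18.27
tcp_pos: [0.4492, 0.3023, 0.0899]
ee_rot: [[-0.0, 0.001, 1.0], [-0.001, 1.0, -0.001], [-1.0, -0.001, -0.0]]
wrist_force: [0.7, 0.2, -0.5]
gripper_width: 0.181
```

Run:
```python
from fit import *
st();goal(.4486,.305,.053,0)
snap('scene','scene14'); crop('scene14',270,110,390,210,6)
snap('side','side14'); crop('side14',150,200,270,290,6)
snap('wrist','wrist14')
```

```text
t 18.27 tcp [0.4492 0.3023 0.0899] yaw -0.08 tilt [-0.0002 -0.0007] F [ 0.72  0.24 -0.53] w 15.7
rot [-0.08 -0.01  0.04] shift [ 0.0369  0.0027 -0.0005]
```

View pics/scene14_c270_110.png

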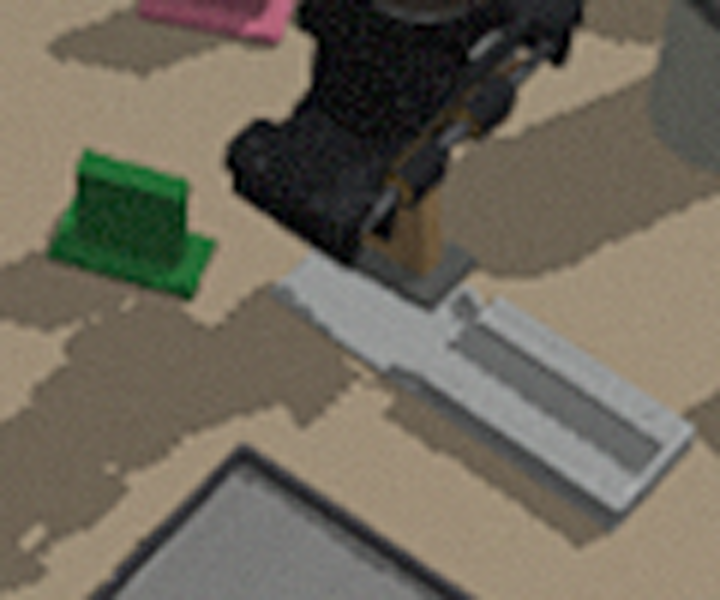

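View pics/side14_c150_200.png

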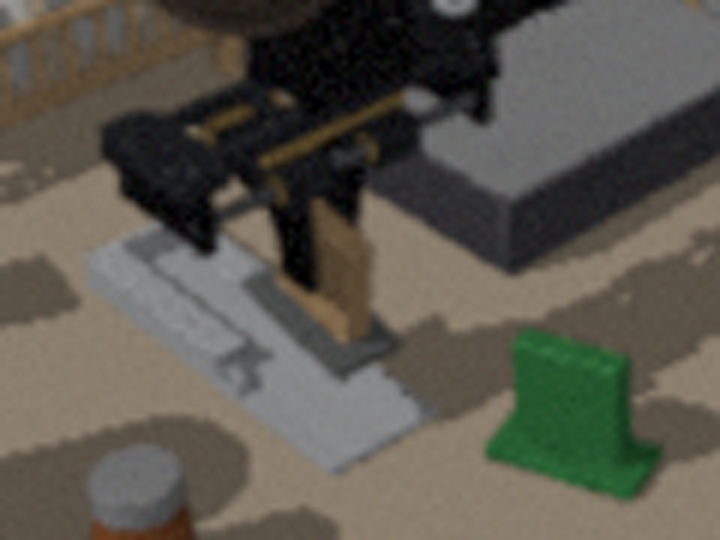

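View pics/wrist14.png

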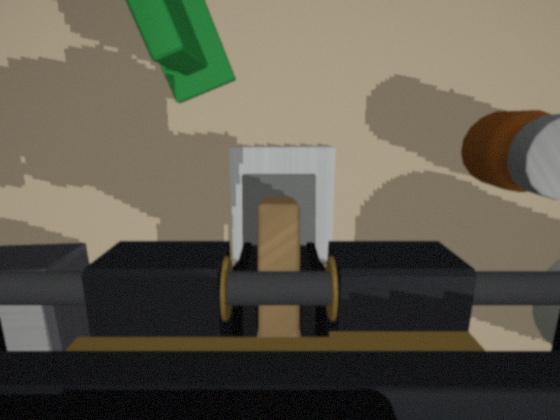

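>>> {"method": "move_arm", "body": {"increments": [0,0,0,0.006,0.002,0,0,0,0,0,0.012,0.002,0,0,0,0,0,0.018,0.002,0,0,0,0,0,0.024,0.002,0,0,0,0,0,0.029,0.002,0,0,0,0,0,0.032,0.002,0,0,0,0,0,0.034,0.002,0,0,0,0,0,0.036,0.002,0,0,0,0,0,0.0375,0.002,0,0,0,0,0,0.0375,0.002,0,0,0,0,0,0.0375,0.002,0,0]}}

```text
time_s: 19.33
tcp_pos: [0.4492, 0.3044, 0.0525]
ee_rot: [[0.0, 0.002, 1.0], [0.0, 1.0, -0.002], [-1.0, 0.0, 0.0]]
wrist_force: [-0.8, 0.4, -0.0]
gripper_width: 0.183
```

Run:
```python
from fit import *
st();goal(.4486,.305,.053,0)
snap('scene','scene15'); crop('scene15',270,110,390,210,6)
snap('side','side15'); crop('side15',150,200,270,290,6)
```

```text
t 19.33 tcp [0.4492 0.3044 0.0525] yaw -0.1 tilt [0.0002 0.0002] F [-0.8   0.37 -0.03] w 15.9
rot [-0.1   0.01 -0.01] shift [-0.0005  0.0006 -0.0006]
```

View pics/side15_c150_200.png

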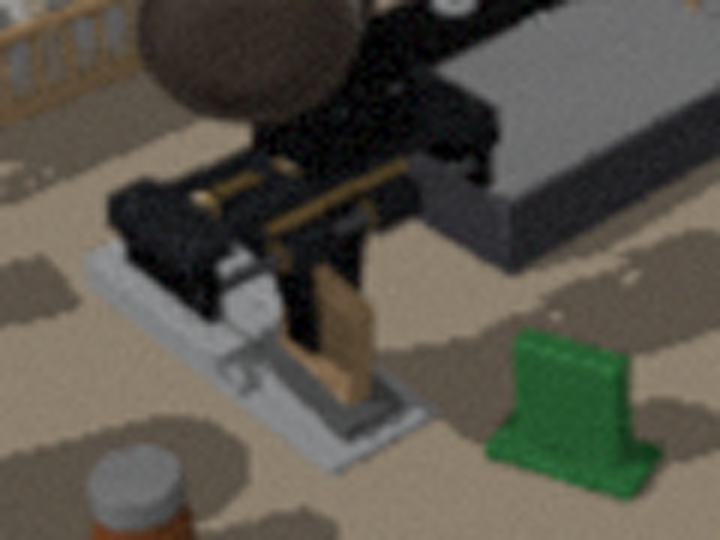

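View pics/scene15_c270_110.png

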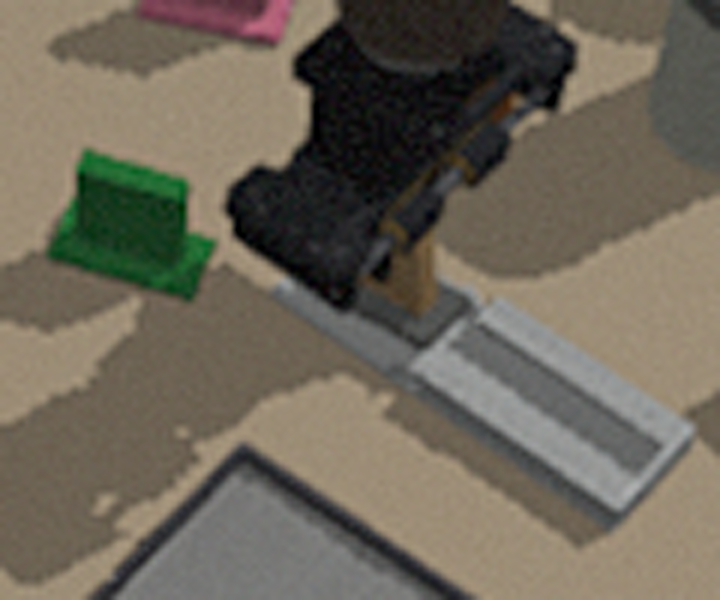

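>>> {"method": "move_arm", "body": {"increments": [0,0,0,0,0,0,0.04,0,0,0,0,0,0,0.04,0,0,0,0,0,0,0.04,0,0,0,0.001,0,0,0.04,0,0,0,0.004,0,0,0.04,0,0,0,0.007,0,0,0.04,0,0,0,0.007,0,0,0.04,0,0,0,0.007,0,0,0,0,0,0,0.007,0,0,0,0,0,0,0.007,0,0,0,0,0,0,0.007,0,0,0,0,0,0,0.007,0,0,0]}}

```text
time_s: 20.43
tcp_pos: [0.4492, 0.3044, 0.0455]
ee_rot: [[0.0, 0.002, 1.0], [0.0, 1.0, -0.002], [-1.0, 0.0, 0.0]]
wrist_force: [-0.1, 0.9, 0.4]
gripper_width: 0.18
```

>>> {"method": "move_arm", "body": {"increments": [0,0,0,0,0,0,0,0,0,0,0,0,0,0,0,0,0,0,0,0,0,0,0,0,0,0,0,0,0,0,0,0,0,0,0]}}

```text
time_s: 20.85
tcp_pos: [0.4492, 0.3044, 0.0455]
ee_rot: [[0.0, 0.002, 1.0], [0.0, 1.0, -0.002], [-1.0, 0.0, 0.0]]
wrist_force: [0.8, -0.4, 0.4]
gripper_width: 0.183
```

Run:
```python
from fit import *
st();goal(.4486,.305,.045,0)
snap('scene','scene16'); crop('scene16',290,120,390,200,7)
snap('wrist','wrist16')
crop('wrist16',180,150,380,300,4)
```

```text
t 20.85 tcp [0.4492 0.3044 0.0455] yaw -0.11 tilt [0.0002 0.0002] F [ 0.78 -0.4   0.37] w 15.9
rot [-0.11  0.01 -0.01] shift [ 0.0005  0.0006 -0.0006]
```

View pics/scene16_c290_120.png

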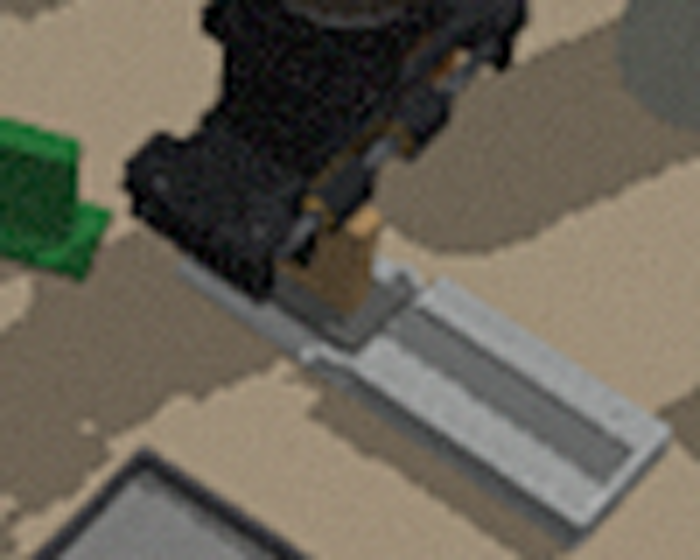

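View pics/wrist16_c180_150.png

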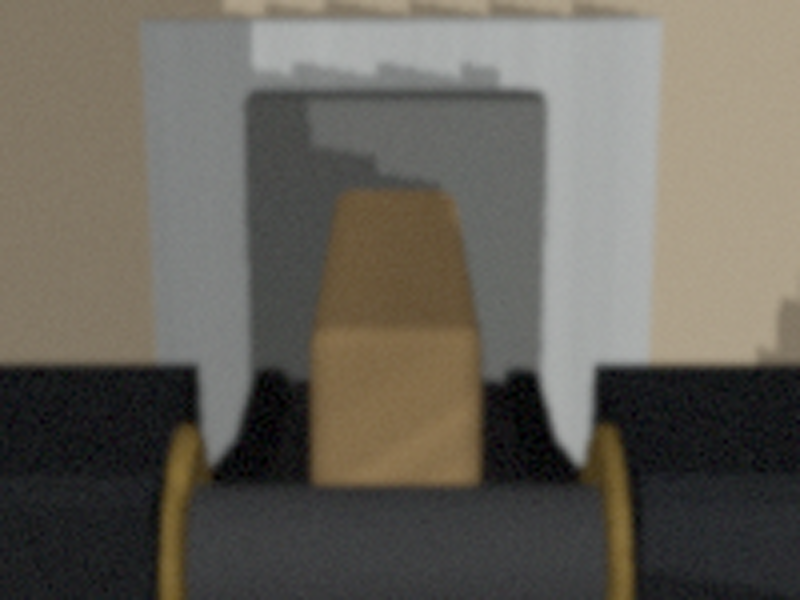

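>>> {"method": "move_arm", "body": {"increments": [0,0,0,-0.0005,0.001,0.004,0,0,0,0,-0.0005,0.001,0.009,0,0,0,0,-0.0005,0.001,0.014,0,0,0,0,-0.0005,0.001,0.02,0,0,0,0,-0.0005,0.001,0.026,0,0,0,0,-0.0005,0.001,0.032,0,0,0,0,-0.0005,0.001,0.038,0,0,0,0,-0.0005,0.001,0.044,0,0,0,0,-0.0005,0.001,0.05,0]}}

```text
time_s: 21.7
tcp_pos: [0.4998, 0.3051, 0.0459]
ee_rot: [[-0.0, 0.002, 1.0], [-0.0, 1.0, -0.002], [-1.0, -0.0, -0.0]]
wrist_force: [0.1, 0.2, -1.0]
gripper_width: 0.18
```

Run:
```python
from fit import *
st();goal(.561,.3055,.045,0)
snap('scene','scene17'); crop('scene17',290,120,390,200,7)
```

```text
t 21.7 tcp [0.4998 0.3051 0.0459] yaw -0.12 tilt [-0.0001 -0.0001] F [ 0.06  0.17 -1.  ] w 15.7
rot [-0.12 -0.    0.01] shift [0.0008 0.0005 0.0612]
```

View pics/scene17_c290_120.png

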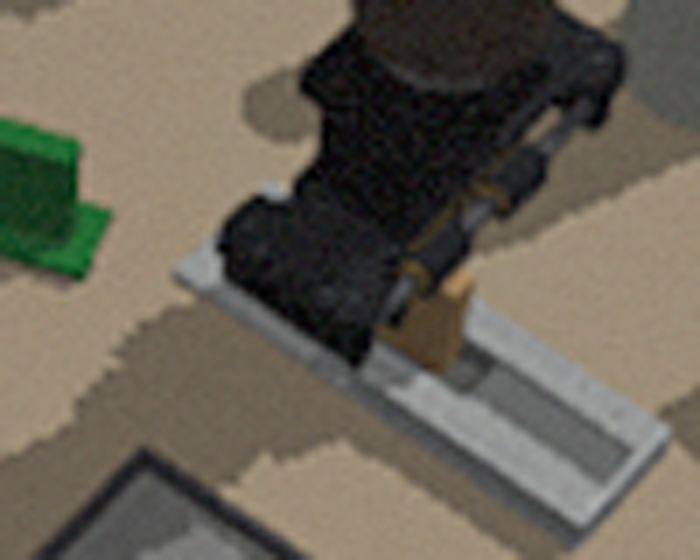

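Under the lips and sliding freely; push on.

>>> {"method": "move_arm", "body": {"increments": [0,0,0,0,0,0.006,0,0,0,0,0,0,0.013,0,0,0,0,0,0,0.021,0,0,0,0,0,0,0.029,0,0,0,0,0,0,0.037,0,0,0,0,0,0,0.045,0,0,0,0,0,0,0.052,0,0,0,0,0,0,0.058,0,0,0,0,0,0,0.062,0,0,0,0,0,0,0.062,0,0,0,0,0,0,0.062,0]}}

```text
time_s: 22.67
tcp_pos: [0.5611, 0.3049, 0.0457]
ee_rot: [[-0.0, 0.002, 1.0], [-0.0, 1.0, -0.002], [-1.0, -0.0, -0.0]]
wrist_force: [-0.3, -0.1, -0.8]
gripper_width: 0.178
```

Run:
```python
from fit import *
st()
snap('scene','scene18'); crop('scene18',290,120,390,200,7)
```

```text
t 22.67 tcp [0.5611 0.3049 0.0457] yaw -0.13 tilt [-0.0005 -0.0002] F [-0.29 -0.08 -0.83] w 15.5
```

View pics/scene18_c290_120.png

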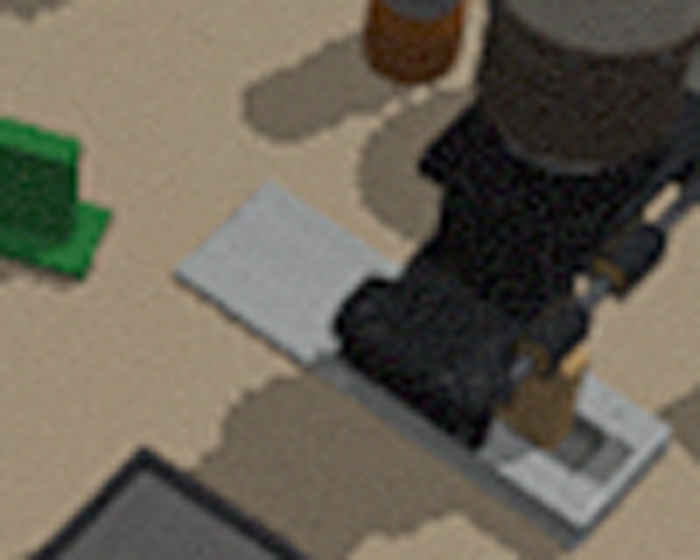

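Release and rise, then check.

>>> {"method": "move_arm", "body": {"increments": [0,0,0,0,0,0,0.05,0,0,0,0,0,0,0.05,0,0,0,0,0,0,0.05,0,0,0,0,0,0,0.05,0,0,0,0,0,0,0.05,0,0,0,-0.02,0,0,0.06,0,0,0,-0.06,0,0,0.087,0,0,0,-0.1,0,0,0.087,0,0,0,-0.14,-0.01,0,0.087,0,0,0,-0.16,-0.04,-0.02,0.087,0,0,0,-0.16,-0.08,-0.03,0.087,0,0,0,-0.16,-0.12,-0.05,0.087]}}

```text
time_s: 23.72
tcp_pos: [0.5129, 0.1876, 0.2079]
ee_rot: [[0.004, 0.001, 1.0], [0.003, 1.0, -0.001], [-1.0, 0.003, 0.004]]
wrist_force: [1.6, -0.3, 0.5]
gripper_width: 0.969
```

Run:
```python
from fit import *
st()
C,_=snap('scene','scene19'); crop('scene19',290,120,390,200,7)
crop('scene19',150,240,290,380,5)
```

```text
t 23.72 tcp [0.5129 0.1876 0.2079] yaw -0.04 tilt [0.0042 0.0026] F [ 1.62 -0.33  0.45] w 84.3
```

View pics/scene19_c290_120.png

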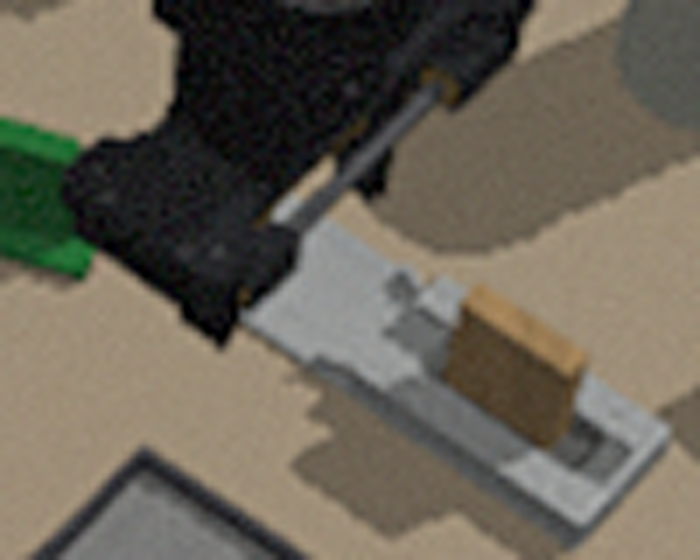

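View pics/scene19_c150_240.png

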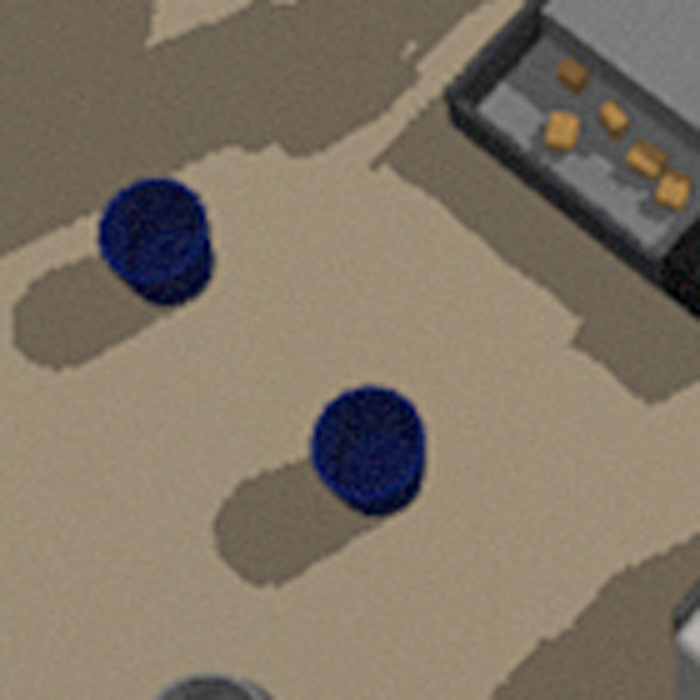

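Run:
```python
from fit import *
C,_=load('scene19')
for u in [(479,284),(586,358),(466,300),(570,372)]:
    w=ray(C,np.array(u)/7+[290,120]-.4,.074); print('handle',w.round(4), 'track',((w[:2]-[.513,.305])*1e3).round(1))
for u in [(154,229),(369,442)]:
    print('cup',ray(C,np.array(u)/5+[150,240]-.4,.058))
goal(.47,-.25,.26)
```

```text
handle [0.5338 0.3109 0.074 ] track [20.8  5.9]
handle [0.5917 0.31   0.074 ] track [78.7  5. ]
handle [0.5348 0.3005 0.074 ] track [21.8 -4.5]
handle [0.5909 0.2997 0.074 ] track [77.9 -5.3]
cup [ 0.4221309  -0.31725331  0.058     ]
cup [ 0.58948188 -0.32176292  0.058     ]
rot [-0.29 -0.3   0.12] shift [-0.0527 -0.4309 -0.0345]
```

>>> {"method": "move_arm", "body": {"increments": [0,0,0,-0.07,-0.03,0.01,0.087,0,0,0,-0.07,-0.07,0.02,0.087,0,0,0,-0.07,-0.11,0.03,0.087,0,0,0,-0.07,-0.15,0.04,0.087,0,0,0,-0.07,-0.19,0.05,0.087,0,0,0,-0.07,-0.23,0.06,0.087,0,0,0,-0.07,-0.27,0.07,0.087,0,0,0,-0.07,-0.31,0.08,0.087,0,0,0,-0.07,-0.35,0.09,0.087,0,0,0,-0.07,-0.39,0.097,0.087,0,0,0,-0.07,-0.43,0.097,0.087,0,0,0,-0.07,-0.46,0.097,0.087]}}

```text
time_s: 24.77
tcp_pos: [0.6085, -0.2715, 0.2756]
ee_rot: [[-0.0, 0.002, 1.0], [0.0, 1.0, -0.002], [-1.0, 0.0, -0.0]]
wrist_force: [0.6, -0.0, -0.6]
gripper_width: 1.001
```

>>> {"method": "move_arm", "body": {"increments": [0,0,0,0,-0.02,0,0.087,0,0,0,0,-0.035,0,0.087,0,0,0,0,-0.045,0,0.087,0,0,0,0,-0.048,0,0.087,0,0,0,0,-0.048,0,0.087,0,0,0,0,-0.048,0,0.087]}}

```text
time_s: 25.27
tcp_pos: [0.6085, -0.3164, 0.2762]
ee_rot: [[0.0, 0.001, 1.0], [0.0, 1.0, -0.001], [-1.0, 0.0, 0.0]]
wrist_force: [-0.4, 0.5, -0.1]
gripper_width: 0.998
```

Run:
```python
from fit import *
st()
snap('wrist','wrist20'); st(); snap('scene','scene20')
```

```text
t 25.27 tcp [ 0.6085 -0.3164  0.2762] yaw -0.03 tilt [0.0002 0.0003] F [-0.4   0.48 -0.11] w 86.8
t 25.32 tcp [ 0.6086 -0.3162  0.2763] yaw -0.0 tilt [0.0004 0.0001] F [-0.94 -0.13  0.3 ] w 87.0
```

View pics/wrist20.png

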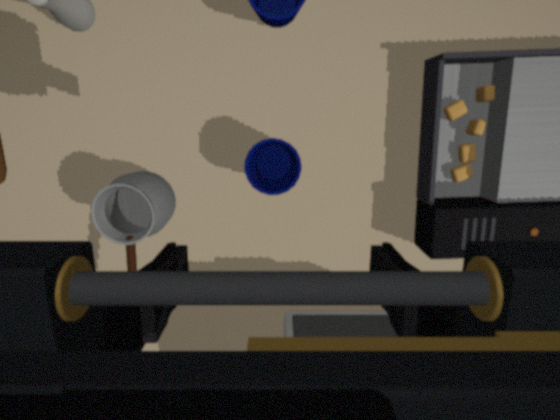

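Run:
```python
from fit import *
C,im=load('wrist20')
hsv=cv2.cvtColor(im,cv2.COLOR_RGB2HSV); m=cv2.inRange(hsv,(105,120,20),(130,255,255)); m[235:]=0
n,l,s,c=cv2.connectedComponentsWithStats(m); print(s[1:],c[1:])
i=np.argmax(s[1:,4])+1
cn,_=cv2.findContours((l==i).astype(np.uint8),cv2.RETR_EXTERNAL,cv2.CHAIN_APPROX_NONE)
print(cv2.minEnclosingCircle(max(cn,key=len)))
for u in [(273,164),(273,166)]: print(ray(C,u,.058), ray(C,(u[0]-28,u[1]),.058)[1])
print('cezve rim',ray(C,(124,215),.07),ray(C,(95,215),.07),'base',ray(C,(150,195),0.0), 'handle',ray(C,(131,240),.08))
```

```text
[[ 249    0   55   26  979]
 [ 245  139   55   55 2358]
 [ 429  160    1    1    1]
 [ 466  203    1    1    1]
 [ 432  231    1    1    1]] [[276.27783453  10.07048008]
 [272.27480916 166.10687023]
 [429.         160.        ]
 [466.         203.        ]
 [432.         231.        ]]
((272.2486877441406, 166.16566467285156), 27.565370559692383)
[ 0.58707807 -0.32271963  0.058     ] -0.3514670625894281
[ 0.58913311 -0.32272881  0.058     ] -0.35151615173850126
cezve rim [ 0.63797616 -0.47622796  0.07      ] [ 0.63795711 -0.50609265  0.07      ] base [ 0.63182466 -0.47294899  0.        ] handle [ 0.66168008 -0.46751548  0.08      ]
```

>>> {"method": "move_arm", "body": {"increments": [0,0,0,0.02,-0.007,-0.01,0.087,0,0,0,0.05,-0.007,-0.0195,0.087,0,0,0,0.08,-0.007,-0.0195,0.087,0,0,0,0.11,-0.007,-0.0195,0.087,0,0,0,0.14,-0.007,-0.0195,0.087,0,0,0,0.165,-0.007,-0.0195,0.087,0,0,0,0.185,-0.007,-0.0195,0.087,0,0,0,0.205,-0.007,-0.0195,0.087,0,0,0,0.222,-0.007,-0.0195,0.087,0,0,0,0.235,-0.007,-0.0195,0.087,0,0,0,0.242,-0.007,-0.0195,0.087,0,0,0,0.242,-0.007,-0.0195,0.087]}}

```text
time_s: 26.37
tcp_pos: [0.5881, -0.3233, 0.0323]
ee_rot: [[-0.003, 0.001, 1.0], [0.001, 1.0, -0.001], [-1.0, 0.001, -0.003]]
wrist_force: [0.2, -0.4, 0.4]
gripper_width: 1.001
```

Run:
```python
from fit import *
st(); snap('scene','scene21'); crop('scene21',150,240,290,380,5)
```

```text
t 26.37 tcp [ 0.5881 -0.3233  0.0323] yaw -0.05 tilt [-0.003   0.0012] F [ 0.16 -0.38  0.42] w 87.1
```

View pics/scene21_c150_240.png

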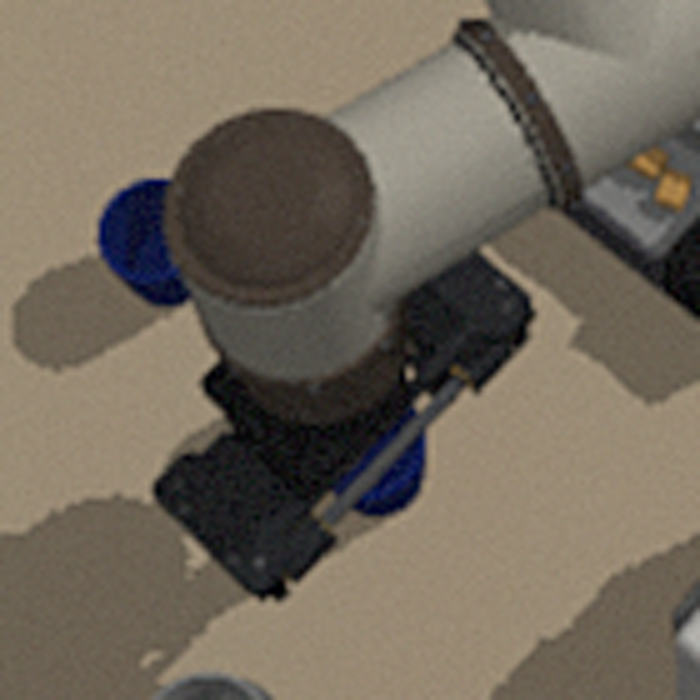

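Grip.

>>> {"method": "move_arm", "body": {"increments": [0,0,0,0,0,0,0.03,0,0,0,0,0,0,0.03,0,0,0,0,0,0,0.03,0,0,0,0,0,0,0.03,0,0,0,0,0,0,0.03,0,0,0,0,0,0,0.03,0,0,0,0,0,0,0.03,0,0,0,0,0,0,0.03,0,0,0,0,0,0,0.03]}}

```text
time_s: 27.17
tcp_pos: [0.589, -0.3246, 0.0344]
ee_rot: [[0.0, 0.002, 1.0], [-0.0, 1.0, -0.002], [-1.0, -0.0, 0.0]]
wrist_force: [-0.2, 0.7, 3.4]
gripper_width: 0.657
```

>>> {"method": "move_arm", "body": {"increments": [0,0,0,-0.005,0,0,0.03,0,0,0,-0.02,0,0,0.03,0,0,0,-0.04,0,0,0.03,0,0,0,-0.06,0,0,0.03,0,0,0,-0.08,0,0,0.03,0,0,0,-0.1,0,0,0.03,0,0,0,-0.11,0,0,0.03,0,0,0,-0.11,0,0,0.03]}}

```text
time_s: 27.83
tcp_pos: [0.5901, -0.3252, 0.1466]
ee_rot: [[0.005, 0.002, 1.0], [-0.002, 1.0, -0.002], [-1.0, -0.002, 0.005]]
wrist_force: [0.6, -0.1, -0.2]
gripper_width: 0.656
```

Run:
```python
from fit import *
st(); snap('side','side22'); crop('side22',260,120,380,210,6)
p=np.load('poses.npz')['w']
print(pose(p,[[0,.06,0],[0,-.045,0]]))
goal(.5534,.101,.14,0)
```

```text
t 27.83 tcp [ 0.5901 -0.3252  0.1466] yaw -0.1 tilt [ 0.0048 -0.0019] F [ 0.59 -0.12 -0.24] w 57.1
[[ 0.55142015  0.10093995  0.        ]
 [ 0.55480535 -0.00400547  0.        ]]
rot [-0.12  0.1   0.01] shift [ 0.0044  0.4256 -0.0366]
```

View pics/side22_c260_120.png

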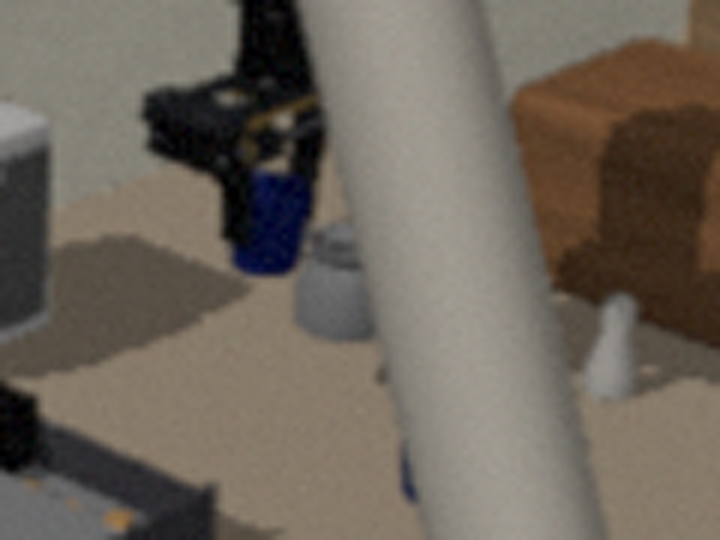

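>>> {"method": "move_arm", "body": {"increments": [0,0,0,0,0.01,-0.001,0.03,0,0,0,0,0.03,-0.003,0.03,0,0,0,0,0.06,-0.006,0.03,0,0,0,0,0.095,-0.009,0.03,0,0,0,0,0.13,-0.012,0.03,0,0,0,0,0.165,-0.015,0.03,0,0,0,0,0.2,-0.018,0.03,0,0,0,0,0.235,-0.022,0.03,0,0,0,0,0.27,-0.025,0.03,0,0,0,0,0.305,-0.028,0.03,0,0,0,0,0.34,-0.032,0.03,0,0,0,0,0.37,-0.036,0.03]}}

```text
time_s: 28.88
tcp_pos: [0.5516, 0.0478, 0.1421]
ee_rot: [[-0.003, 0.001, 1.0], [-0.001, 1.0, -0.001], [-1.0, -0.001, -0.003]]
wrist_force: [1.2, 0.1, -0.9]
gripper_width: 0.652
```

>>> {"method": "move_arm", "body": {"increments": [0,0,0,0,0.02,-0.001,0.03,0,0,0,0,0.035,-0.002,0.03,0,0,0,0,0.048,-0.003,0.03,0,0,0,0.01,0.055,-0.003,0.03,0,0,0,0.02,0.056,-0.003,0.03,0,0,0,0.03,0.056,-0.003,0.03,0,0,0,0.04,0.056,-0.003,0.03,0,0,0,0.048,0.056,-0.003,0.03,0,0,0,0.052,0.056,-0.003,0.03,0,0,0,0.052,0.056,-0.003,0.03]}}

```text
time_s: 29.72
tcp_pos: [0.5499, 0.1005, 0.0903]
ee_rot: [[-0.003, 0.003, 1.0], [-0.001, 1.0, -0.003], [-1.0, -0.001, -0.003]]
wrist_force: [-0.2, -0.3, -1.5]
gripper_width: 0.653
```

Run:
```python
from fit import *
st(); snap('side','side23'); crop('side23',170,140,310,245,5.5)
goal(.5514,.101,.0755,0)
```

```text
t 29.72 tcp [0.5499 0.1005 0.0903] yaw -0.18 tilt [-0.0028 -0.0013] F [-0.25 -0.3  -1.51] w 56.8
rot [-0.15 -0.07  0.04] shift [0.0158 0.0002 0.0009]
```

View pics/side23_c170_140.png

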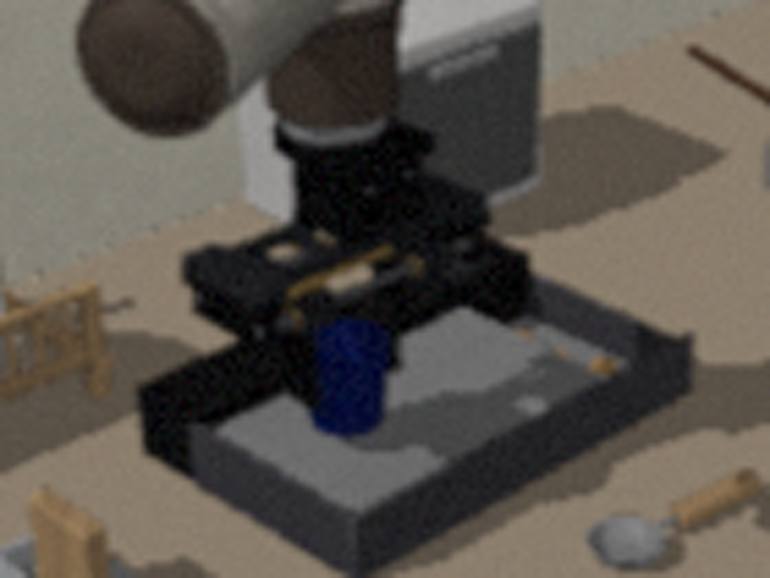

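>>> {"method": "move_arm", "body": {"increments": [0,0,0,0.004,0,0.001,0.03,0,0,0,0.008,0,0.001,0.03,0,0,0,0.011,0,0.001,0.03,0,0,0,0.0135,0,0.001,0.03,0,0,0,0.015,0,0.001,0.03,0,0,0,0.015,0,0.001,0.03,0,0,0,0.015,0,0.001,0.03]}}

```text
time_s: 30.35
tcp_pos: [0.5516, 0.1015, 0.0769]
ee_rot: [[0.0, 0.002, 1.0], [-0.0, 1.0, -0.002], [-1.0, -0.0, 0.0]]
wrist_force: [-0.3, 0.2, -0.6]
gripper_width: 0.657
```

Run:
```python
from fit import *
st(); snap('side','side24'); crop('side24',190,170,260,230,9)
```

```text
t 30.35 tcp [0.5516 0.1015 0.0769] yaw -0.1 tilt [ 0. -0.] F [-0.32  0.17 -0.63] w 57.2
```

View pics/side24_c190_170.png

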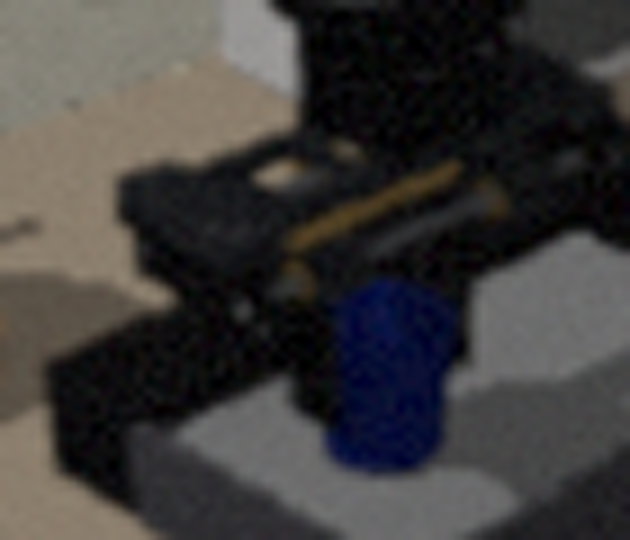

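Lower in small steps until contact.

>>> {"method": "move_arm", "body": {"increments": [0,0,0,0.0008,0,0,0.03,0,0,0,0.0016,0,0,0.03,0,0,0,0.0022,0,0,0.03,0,0,0,0.0025,0,0,0.03,0,0,0,0.0025,0,0,0.03]}}

```text
time_s: 30.82
tcp_pos: [0.5516, 0.1015, 0.0744]
ee_rot: [[0.0, 0.002, 1.0], [0.0, 1.0, -0.002], [-1.0, 0.0, 0.0]]
wrist_force: [-0.3, -0.2, -0.8]
gripper_width: 0.654
```

>>> {"method": "move_arm", "body": {"increments": [0,0,0,0.0005,0,0,0.03,0,0,0,0.001,0,0,0.03,0,0,0,0.001,0,0,0.03]}}

```text
time_s: 31.07
tcp_pos: [0.5517, 0.1015, 0.0744]
ee_rot: [[0.0, 0.001, 1.0], [-0.0, 1.0, -0.001], [-1.0, -0.0, 0.0]]
wrist_force: [-2.9, 0.1, 5.1]
gripper_width: 0.654
```

Contact (5 N). Release and rise.

>>> {"method": "move_arm", "body": {"increments": [0,0,0,-0.0005,0,0,0.087,0,0,0,-0.0005,0,0,0.087,0,0,0,-0.0005,0,0,0.087,0,0,0,-0.0005,0,0,0.087,0,0,0,-0.0005,0,0,0.087,0,0,0,-0.01,0,0,0.087,0,0,0,-0.03,0,0,0.087,0,0,0,-0.06,0,0,0.087,0,0,0,-0.09,0,0,0.087,0,0,0,-0.12,0,0,0.087,0,0,0,-0.14,0,0,0.087,0,0,0,-0.15,0,0,0.087]}}

```text
time_s: 32.07
tcp_pos: [0.553, 0.1019, 0.2277]
ee_rot: [[0.006, 0.001, 1.0], [0.002, 1.0, -0.001], [-1.0, 0.002, 0.006]]
wrist_force: [0.7, 0.3, 0.7]
gripper_width: 1.004
```

Run:
```python
from fit import *
st(); snap('side','side25'); crop('side25',180,150,280,225,7)
goal(.47,-.31,.27,0)
```

```text
t 32.07 tcp [0.553  0.1019 0.2277] yaw -0.08 tilt [0.0064 0.0022] F [0.66 0.25 0.69] w 87.4
rot [-0.07  0.42 -0.14] shift [-0.0435 -0.412  -0.0824]
```

View pics/side25_c180_150.png

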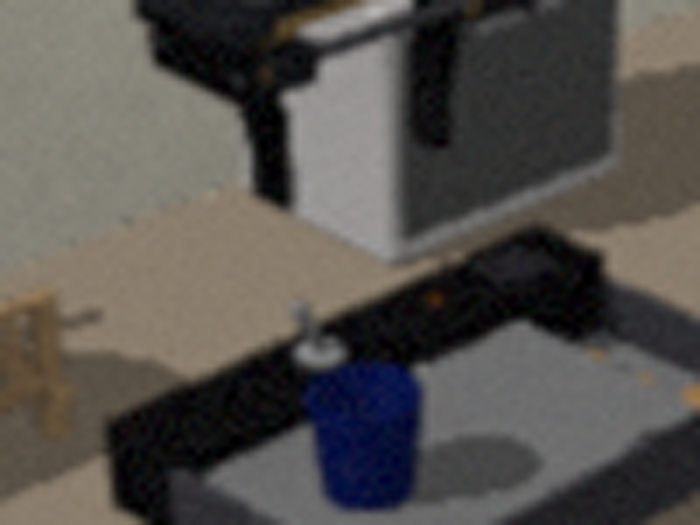

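>>> {"method": "move_arm", "body": {"increments": [0,0,0,-0.015,-0.01,-0.002,0.087,0,0,0,-0.03,-0.035,-0.008,0.087,0,0,0,-0.042,-0.07,-0.016,0.087,0,0,0,-0.042,-0.105,-0.024,0.087,0,0,0,-0.042,-0.14,-0.032,0.087,0,0,0,-0.042,-0.175,-0.04,0.087,0,0,0,-0.042,-0.21,-0.048,0.087,0,0,0,-0.042,-0.245,-0.056,0.087,0,0,0,-0.042,-0.28,-0.064,0.087,0,0,0,-0.042,-0.315,-0.072,0.087,0,0,0,-0.042,-0.35,-0.08,0.087,0,0,0,-0.042,-0.38,-0.088,0.087]}}

```text
time_s: 33.12
tcp_pos: [0.4615, -0.28, 0.2639]
ee_rot: [[-0.003, 0.003, 1.0], [0.001, 1.0, -0.003], [-1.0, 0.001, -0.003]]
wrist_force: [-0.3, -0.1, 0.6]
gripper_width: 1.002
```

>>> {"method": "move_arm", "body": {"increments": [0,0,0,0,-0.015,-0.003,0.087,0,0,0,0,-0.027,-0.005,0.087,0,0,0,0,-0.032,-0.005,0.087,0,0,0,0,-0.032,-0.005,0.087,0,0,0,0,-0.032,-0.005,0.087,0,0,0,0,-0.032,-0.005,0.087]}}

```text
time_s: 33.62
tcp_pos: [0.4581, -0.3094, 0.2653]
ee_rot: [[-0.0, 0.001, 1.0], [0.0, 1.0, -0.001], [-1.0, 0.0, -0.0]]
wrist_force: [-0.1, -0.4, -0.1]
gripper_width: 1.002
```

Run:
```python
from fit import *
C,im=snap('wrist','wrist26'); st(); snap('scene','scene26')
hsv=cv2.cvtColor(im,cv2.COLOR_RGB2HSV); m=cv2.inRange(hsv,(105,120,20),(130,255,255)); m[235:]=0
n,l,s,c=cv2.connectedComponentsWithStats(m)
i=np.argmax(s[1:,4])+1; print(s[i])
cn,_=cv2.findContours((l==i).astype(np.uint8),cv2.RETR_EXTERNAL,cv2.CHAIN_APPROX_NONE)
print(cv2.minEnclosingCircle(max(cn,key=len)))
P=np.c_[.42+.03*np.cos(np.linspace(0,6.28,40)),-.317+.03*np.sin(np.linspace(0,6.28,40)),np.full(40,.058)]
overlay('wrist26',[(P,(0,255,0))],180,60,380,240,4,'ov26')
```

```text
t 33.67 tcp [ 0.4582 -0.3094  0.2654] yaw -0.02 tilt [0.     0.0002] F [ 0.15 -1.08 -0.18] w 87.0
[ 241  122   58   58 2601]
((269.15594482421875, 150.28858947753906), 29.117279052734375)
```

View pics/ov26.png

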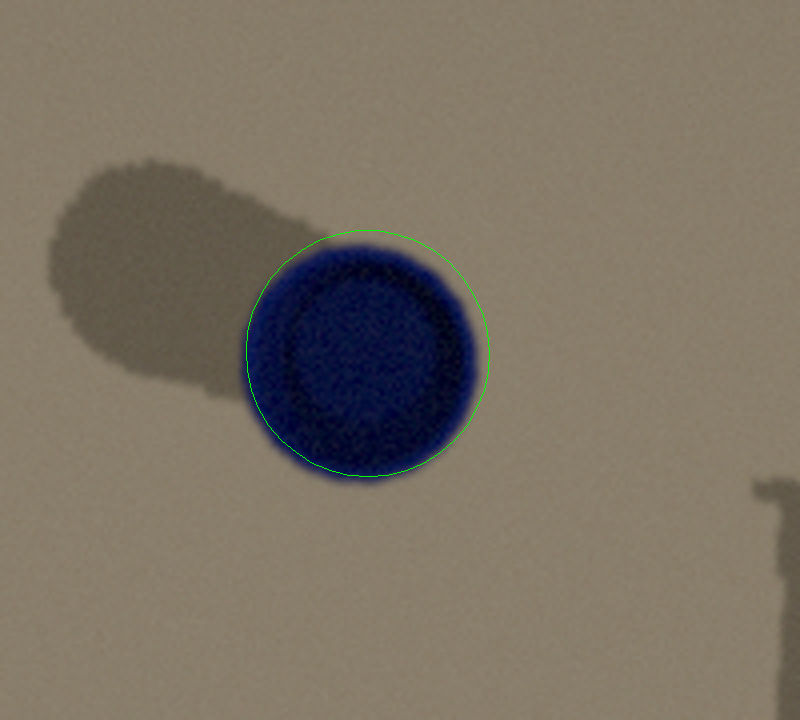

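View pics/scene26.png

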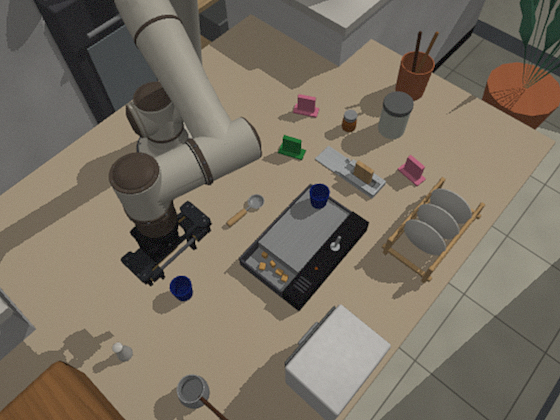

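>>> {"method": "move_arm", "body": {"increments": [0,0,0,0.02,-0.009,-0.015,0.087,0,0,0,0.045,-0.009,-0.03,0.087,0,0,0,0.075,-0.009,-0.036,0.087,0,0,0,0.105,-0.009,-0.036,0.087,0,0,0,0.13,-0.009,-0.036,0.087,0,0,0,0.155,-0.009,-0.036,0.087,0,0,0,0.175,-0.009,-0.036,0.087,0,0,0,0.195,-0.009,-0.036,0.087,0,0,0,0.212,-0.009,-0.036,0.087,0,0,0,0.225,-0.009,-0.036,0.087,0,0,0,0.231,-0.009,-0.036,0.087,0,0,0,0.231,-0.009,-0.036,0.087]}}

```text
time_s: 34.72
tcp_pos: [0.4213, -0.3185, 0.0333]
ee_rot: [[-0.003, 0.001, 1.0], [0.001, 1.0, -0.001], [-1.0, 0.001, -0.003]]
wrist_force: [-1.0, 0.5, -0.1]
gripper_width: 1.0
```

>>> {"method": "move_arm", "body": {"increments": [0,0,0,0,0,0,0.03,0,0,0,0,0,0,0.03,0,0,0,0,0,0,0.03,0,0,0,0,0,0,0.03,0,0,0,0,0,0,0.03,0,0,0,0,0,0,0.03,0,0,0,0,0,0,0.03,0,0,0,0,0,0,0.03,0,0,0,0,0,0,0.03]}}

```text
time_s: 35.47
tcp_pos: [0.4221, -0.3194, 0.0349]
ee_rot: [[0.001, 0.002, 1.0], [-0.0, 1.0, -0.002], [-1.0, -0.0, 0.001]]
wrist_force: [-0.1, 2.2, 4.7]
gripper_width: 0.642
```

>>> {"method": "move_arm", "body": {"increments": [0,0,0,-0.005,0,0,0.03,0,0,0,-0.02,0,0,0.03,0,0,0,-0.04,0,0,0.03,0,0,0,-0.06,0,0,0.03,0,0,0,-0.08,0,0,0.03,0,0,0,-0.1,0,0,0.03,0,0,0,-0.11,0,0,0.03,0,0,0,-0.11,0,0,0.03]}}

```text
time_s: 36.13
tcp_pos: [0.4229, -0.3198, 0.1465]
ee_rot: [[0.004, 0.002, 1.0], [-0.002, 1.0, -0.002], [-1.0, -0.002, 0.004]]
wrist_force: [0.5, -1.2, -1.9]
gripper_width: 0.642
```

Run:
```python
from fit import *
st(); snap('scene','scene27'); crop('scene27',120,180,380,360,3)
goal(.5548,-.004,.145,0)
```

```text
t 36.13 tcp [ 0.4229 -0.3198  0.1465] yaw -0.1 tilt [ 0.0042 -0.0018] F [ 0.45 -1.25 -1.95] w 55.8
rot [-0.13  0.09  0.  ] shift [-1.000e-04  3.156e-01  1.322e-01]
```

View pics/scene27_c120_180.png

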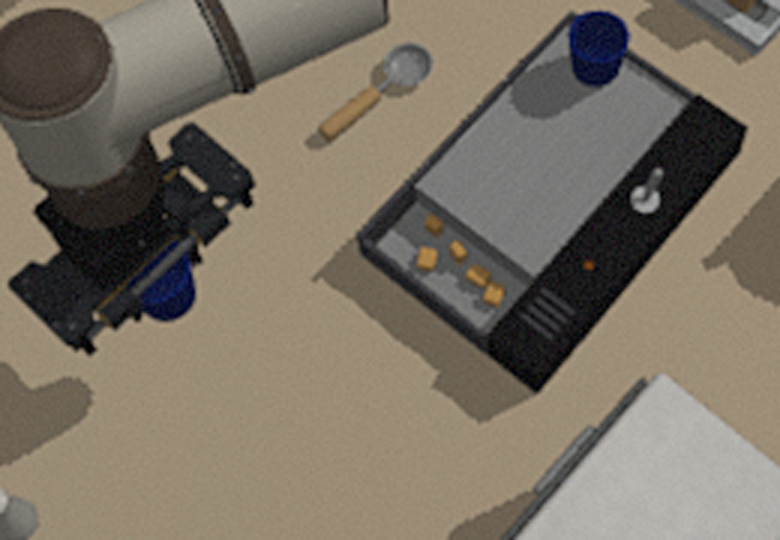

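>>> {"method": "move_arm", "body": {"increments": [0,0,0,0,0.01,0.004,0.03,0,0,0,0,0.03,0.013,0.03,0,0,0,0,0.06,0.026,0.03,0,0,0,0,0.09,0.039,0.03,0,0,0,0,0.12,0.052,0.03,0,0,0,0,0.15,0.065,0.03,0,0,0,0,0.18,0.078,0.03,0,0,0,0,0.21,0.091,0.03,0,0,0,0,0.24,0.104,0.03,0,0,0,0,0.265,0.115,0.03,0,0,0,0,0.285,0.124,0.03,0,0,0,0,0.298,0.13,0.03]}}

```text
time_s: 37.18
tcp_pos: [0.5521, -0.019, 0.1424]
ee_rot: [[-0.003, -0.0, 1.0], [-0.0, 1.0, 0.0], [-1.0, -0.0, -0.003]]
wrist_force: [0.4, -0.3, -2.3]
gripper_width: 0.642
```

>>> {"method": "move_arm", "body": {"increments": [0,0,0,0,0.006,0.002,0.03,0,0,0,0.01,0.008,0.002,0.03,0,0,0,0.02,0.008,0.002,0.03,0,0,0,0.03,0.008,0.002,0.03,0,0,0,0.04,0.008,0.002,0.03,0,0,0,0.048,0.008,0.002,0.03,0,0,0,0.055,0.008,0.002,0.03,0,0,0,0.06,0.008,0.002,0.03,0,0,0,0.063,0.008,0.002,0.03,0,0,0,0.063,0.008,0.002,0.03,0,0,0,0.063,0.008,0.002,0.03]}}

```text
time_s: 38.1
tcp_pos: [0.5546, -0.0136, 0.0816]
ee_rot: [[0.0, 0.002, 1.0], [-0.0, 1.0, -0.002], [-1.0, -0.0, 0.0]]
wrist_force: [0.4, 0.5, -1.8]
gripper_width: 0.643
```

Run:
```python
from fit import *
st(); goal(.555,-.014,.0745,0)
snap('scene','scene28'); crop('scene28',230,160,370,300,5)
```

```text
t 38.1 tcp [ 0.5546 -0.0136  0.0816] yaw -0.1 tilt [ 0.0005 -0.0001] F [ 0.39  0.48 -1.76] w 56.0
rot [-0.1   0.03  0.  ] shift [ 0.0071 -0.0004  0.0004]
```

View pics/scene28_c230_160.png

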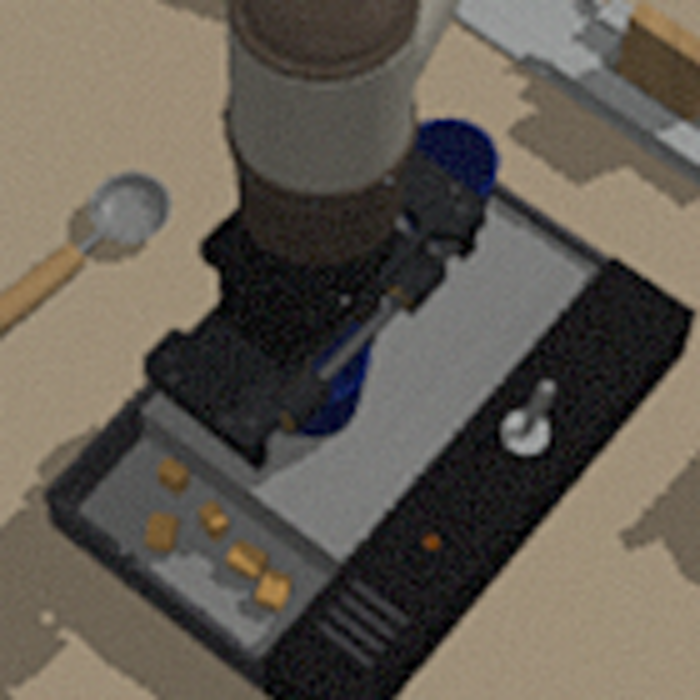

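>>> {"method": "move_arm", "body": {"increments": [0,0,0,0.002,0,0,0.03,0,0,0,0.004,0,0,0.03,0,0,0,0.0055,0,0,0.03,0,0,0,0.006,0,0,0.03,0,0,0,0.006,0,0,0.03,0,0,0,0.006,0,0,0.03]}}

```text
time_s: 38.65
tcp_pos: [0.5544, -0.0135, 0.0754]
ee_rot: [[-0.0, 0.002, 1.0], [-0.0, 1.0, -0.002], [-1.0, -0.0, -0.0]]
wrist_force: [-0.7, 0.2, -1.2]
gripper_width: 0.645
```

>>> {"method": "move_arm", "body": {"increments": [0,0,0,0.0005,0,0,0.03,0,0,0,0.001,0,0,0.03,0,0,0,0.001,0,0,0.03,0,0,0,0.001,0,0,0.03]}}

```text
time_s: 38.98
tcp_pos: [0.5546, -0.0135, 0.0749]
ee_rot: [[0.001, 0.002, 1.0], [-0.0, 1.0, -0.002], [-1.0, -0.0, 0.001]]
wrist_force: [-1.7, 0.8, 2.0]
gripper_width: 0.644
```

Contact. Release and rise.

>>> {"method": "move_arm", "body": {"increments": [0,0,0,0,0,0,0.087,0,0,0,0,0,0,0.087,0,0,0,0,0,0,0.087,0,0,0,0,0,0,0.087,0,0,0,0,0,0,0.087,0,0,0,-0.01,0,0,0.087,0,0,0,-0.03,0,0,0.087,0,0,0,-0.06,0,0,0.087,0,0,0,-0.09,0,0,0.087,0,0,0,-0.12,0,0,0.087,0,0,0,-0.14,0,0,0.087,0,0,0,-0.15,0,0,0.087]}}

```text
time_s: 39.98
tcp_pos: [0.5558, -0.0134, 0.2288]
ee_rot: [[0.007, 0.001, 1.0], [0.001, 1.0, -0.001], [-1.0, 0.001, 0.007]]
wrist_force: [0.1, 0.5, 0.0]
gripper_width: 0.996
```

Run:
```python
from fit import *
st(); snap('side','side29'); crop('side29',150,150,310,270,5); snap('scene','scene29')
goal(.658,.105,.2,0)
```

```text
t 39.98 tcp [ 0.5558 -0.0134  0.2288] yaw -0.08 tilt [0.0069 0.0009] F [0.09 0.55 0.02] w 86.7
rot [-0.1   0.26 -0.06] shift [0.0273 0.1185 0.1024]
```

View pics/side29_c150_150.png

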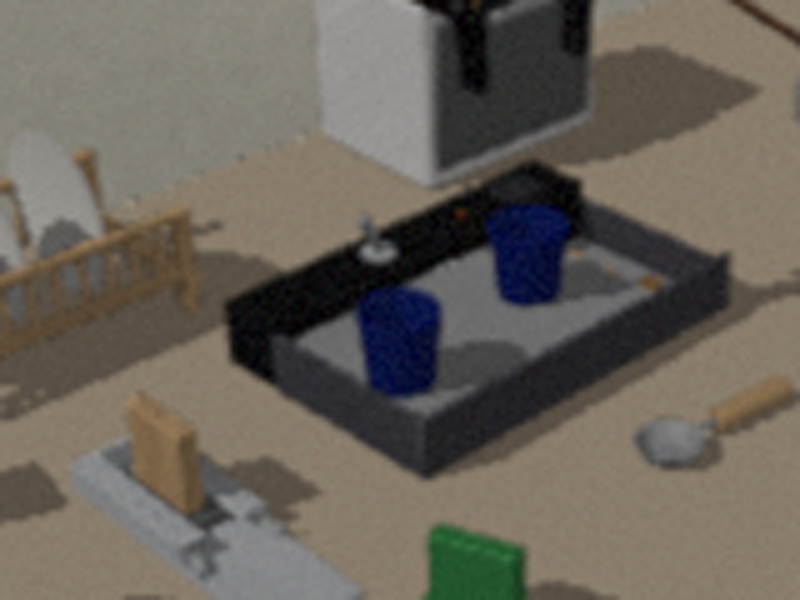

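View pics/scene29.png

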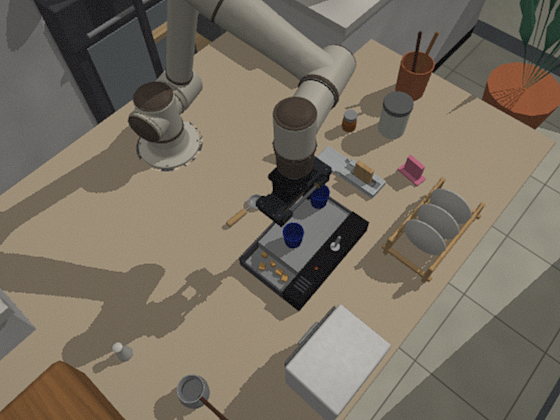

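>>> {"method": "move_arm", "body": {"increments": [0,0,0,0,0.03,0.025,0,0,0,0,0,0.06,0.05,0,0,0,0,0,0.09,0.075,0,0,0,0,0.01,0.108,0.093,0,0,0,0,0.02,0.117,0.102,0,0,0,0,0.028,0.117,0.102,0,0,0,0,0.028,0.117,0.102,0,0,0,0,0.028,0.117,0.102,0,0,0,0,0.028,0.117,0.102,0,0,0,0,0.028,0.117,0.102,0,0,0,0,0.028,0.117,0.102,0,0,0,0,0.028,0.117,0.102,0]}}

```text
time_s: 41.08
tcp_pos: [0.6565, 0.1028, 0.1974]
ee_rot: [[0.001, 0.002, 1.0], [0.001, 1.0, -0.002], [-1.0, 0.001, 0.001]]
wrist_force: [-0.8, 0.5, 0.5]
gripper_width: 0.168
```

Run:
```python
from fit import *
st(); goal(.658,.103,.076,0)
```

```text
t 41.08 tcp [0.6565 0.1028 0.1974] yaw -0.14 tilt [0.0013 0.0005] F [-0.83  0.52  0.46] w 14.6
rot [-0.14  0.08 -0.03] shift [1.214e-01 1.000e-04 1.300e-03]
```

>>> {"method": "move_arm", "body": {"increments": [0,0,0,0.02,0,0.001,0,0,0,0,0.045,0,0.001,0,0,0,0,0.07,0,0.001,0,0,0,0,0.095,0,0.001,0,0,0,0,0.112,0,0.001,0,0,0,0,0.121,0,0.001,0,0,0,0,0.121,0,0.001,0,0,0,0,0.121,0,0.001,0]}}

```text
time_s: 41.75
tcp_pos: [0.6581, 0.1033, 0.0761]
ee_rot: [[0.001, 0.002, 1.0], [-0.0, 1.0, -0.002], [-1.0, -0.0, 0.001]]
wrist_force: [-0.6, -0.6, 1.0]
gripper_width: 0.006
```

Run:
```python
from fit import *
st(); goal(.658,.055,.076,0)
snap('side','side30'); crop('side30',170,150,310,255,5.5)
```

```text
t 41.75 tcp [0.6581 0.1033 0.0761] yaw -0.09 tilt [ 0.0008 -0.0002] F [-0.56 -0.63  1.01] w 0.5
rot [-0.09  0.05  0.01] shift [ 0.0001 -0.0483  0.    ]
```

View pics/side30_c170_150.png

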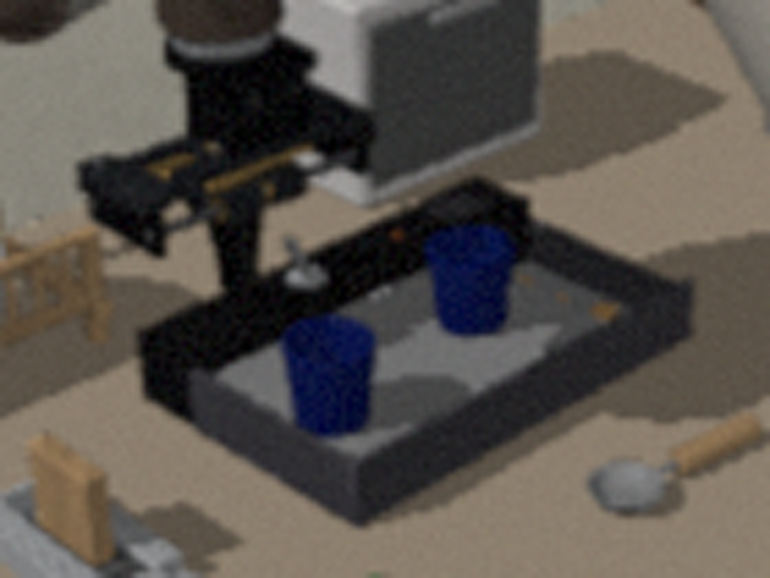

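>>> {"method": "move_arm", "body": {"increments": [0,0,0,0,-0.006,0,0,0,0,0,0,-0.012,0,0,0,0,0,0,-0.018,0,0,0,0,0,0,-0.024,0,0,0,0,0,0,-0.03,0,0,0,0,0,0,-0.036,0,0,0,0,0,0,-0.042,0,0,0,0,0,0,-0.048,0,0,0,0,0,0,-0.052,0,0,0,0,0,0,-0.052,0,0]}}

```text
time_s: 42.63
tcp_pos: [0.6576, 0.0524, 0.0754]
ee_rot: [[0.001, 0.003, 1.0], [0.003, 1.0, -0.003], [-1.0, 0.003, 0.001]]
wrist_force: [-1.3, 7.3, 1.6]
gripper_width: 0.002
```

>>> {"method": "move_arm", "body": {"increments": [0,0,0,0,0.006,0,0,0,0,0,-0.02,0.01,0,0,0,0,0,-0.05,0.01,0,0,0,0,0,-0.09,0.01,0,0,0,0,0,-0.13,0.01,0,0,0,0,0,-0.16,0.04,0,0,0,0,0,-0.18,0.08,0,0,0,0,0,-0.18,0.12,0,0,0,0,0,-0.18,0.15,0,0,0,0,0,-0.18,0.17,0,0,0,0,0,-0.18,0.17,0,0,0,0,0,-0.18,0.17,0,0]}}

```text
time_s: 43.63
tcp_pos: [0.6572, 0.2218, 0.254]
ee_rot: [[-0.002, 0.0, 1.0], [-0.002, 1.0, -0.0], [-1.0, -0.002, -0.002]]
wrist_force: [-0.9, -0.5, 0.2]
gripper_width: 0.003
```

Run:
```python
from fit import *
st(); snap('side','side31'); crop('side31',150,150,310,270,5); snap('scene','scene31'); crop('scene31',230,140,390,300,5)
st()
```

```text
t 43.63 tcp [0.6572 0.2218 0.254 ] yaw -0.01 tilt [-0.0025 -0.002 ] F [-0.94 -0.52  0.18] w 0.3
t 43.73 tcp [0.6576 0.2202 0.2547] yaw -0.14 tilt [-0.0016 -0.0015] F [-0.03 -0.    0.29] w 0.4
```

View pics/side31_c150_150.png

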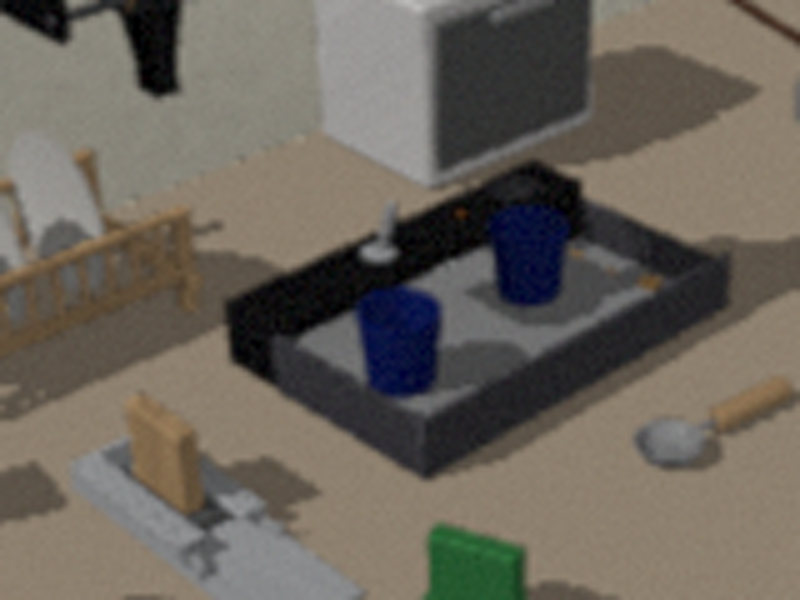

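View pics/scene31_c230_140.png

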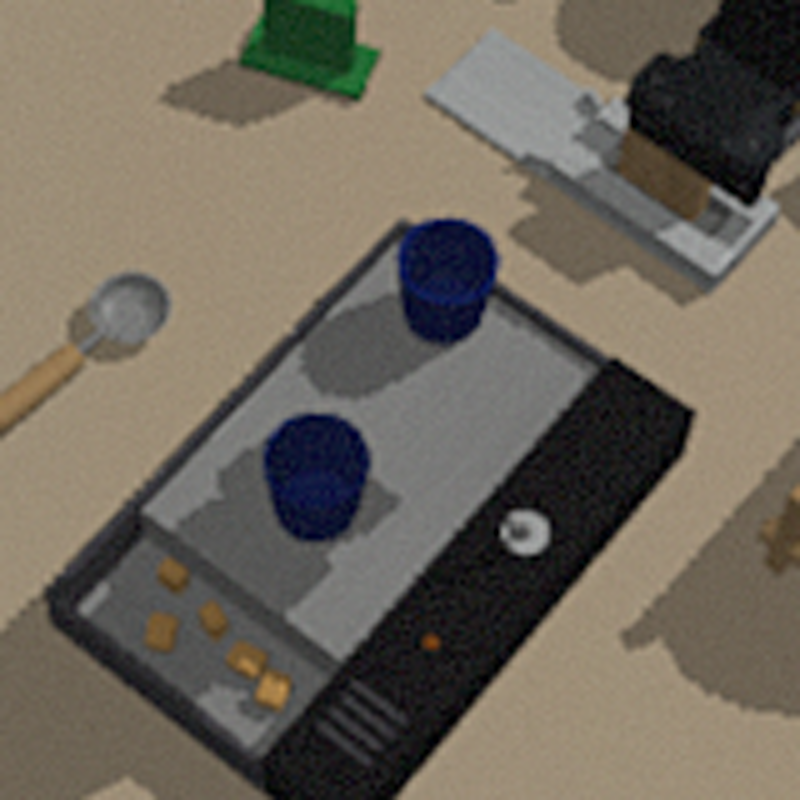

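Run:
```python
from fit import *
C,_=load('scene31'); p=np.load('poses.npz')['w']
for u in [(448,262),(317,466)]:
    w=ray(C,np.array(u)/5+[230,140]-.4,.098); d=w[:2]-p[:2]; c,s=np.cos(p[2]),np.sin(p[2])
    print(w.round(4),'warmer',round(c*d[0]+s*d[1],4),round(-s*d[0]+c*d[1],4))
print(r.finish_job())
```

```text
[0.5266 0.1326 0.098 ] warmer -0.0238 0.0925
[ 0.5567 -0.0158  0.098 ] warmer 0.0015 -0.0569
the job is handed in; nothing more can be done
None
```

I completed every step and handed the job in at about 44 s of the 210 s; no verdict was reported.

- **Switch:** I flipped the toggle off first and back on last. In the final pictures the bat leans to the right (-y) side, as it did at the start.
- **Scraper and lumps:** I slid the scraper out through the open bay, lifted it off, and wiped all five lumps into the trough in two passes. The final picture shows all five there and the plate clear.
- **Scraper return:** I slid it back under the lips and let go. It measured about 50 mm along the track and under 1 mm off centre; it needs at least 28 mm.
- **Cups:** Two cups were present, and both stand upright on the plate. Their centres are at about (-24, 93) and (2, -57) mm in the warmer's frame, inside the limits.
- **Bystanders:** The other objects look untouched in the pictures; I did not measure them.

**Disagreements:**
- The first cup was set down at about (0, 60) mm but finally measured about 4 cm away from that. It was most likely knocked aside during the run. It is still upright and within bounds, so I left it there.
- The scraper had slipped about 5 mm lower in the grip by the time it first touched the plate. I regripped it in the bay before sliding it home.

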